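# Put microscope accessories away in a dry box

### The arm

A 6-joint arm with a two-finger parallel gripper is mounted at the origin on the work surface. World frame = base frame: x ahead of the robot, y to its left, z up, the work surface at z = 0. Lengths are in m, angles in rad, forces in N, time in s.
With the tool pointing down it reaches from about 0.25 to 0.725 m from the base axis. Payload 4 kg.
Tool frame: the origin (TCP) lies on the centre line of the jaws, within the pads' length; the fingertips stand 17 mm ahead of it and the grasp point (between the pads) lies 2 mm behind it; z points along the fingers, y is the line along which they close (so a half turn about z gives the same grasp; the last joint's range is limited). The gripper opens to 85 mm and grips with 20 to 120 N. Pads are 22 mm wide; open, the fingers measure 114 mm over their backs; the gripper's body (76 mm by 85 mm) begins 54 mm behind the grasp point. The pads swing forward as they close: fully open they stand 13 mm farther back than shut.
Start: joints at [-1.314, 0.241, 0.005, 1.335, 0, 1.571], TCP at [0.127, -0.484, 0.248] pointing down, gripper open.
Joint ranges: [-2.72, 2.72], [-1.05, 1.87], [-1.09, 1.28], [-1.99, 2.15], [-1.42, 1.44], [-3.14, 3.14]. Speed limits (rad/s): [2.79, 2.79, 3.14, 3.14, 3.14, 3.14].

### API

Orientations are given as a unit quaternion [x, y, z, w].
In Python, from workcell import bot, camera, get_calibration gives the robot as it stands.
- The arm moves only by the tool apply_moves, never from a script. Its argument "steps" is a list of rows, each a list of 3 entries, a list of its own where there are three numbers: the shift along the tool's x, y, z as a fraction of full scale, then the turn, a rotation vector about the tool's x, y, z as a fraction of full scale, then the opening, from 0 (shut) to 1 (fully open). A call has exactly 8 rows; each row shifts and turns the commanded pose from where the row before left it, along the tool's axes as they then stand; what a row does not reach is not made up. Full scale, the value 1, is 20 cm for a shift and pi rad for a turn. A row lasts 1/12 s, in which the tool goes at most 41.7 mm and 7.16 degrees, less where a joint would pass 70% of its speed; a pose out of reach is approached as far as the arm can. A call with a number of a shift or a turn outside -1 to 1 is refused whole. A call with a gripper value outside its range is refused whole. The fingers move at their own pace and stop on an object; the grip force is fixed at half the most. Time passes only in rows, so rows that do not move let the fingers close, or fill a call up. It gives the time, the measured TCP pose, the force, the opening and the grip force at its end, in the units of the state.
- bot.get_obs(): the state, without advancing time (a new reading comes with each control period).
- camera(name): name is "side" or "top"; returns (picture, depth): 420x560x3 uint8, red, green, blue; 420x560 float32, m along the optical axis (not along the pixel's ray), 0 where there is no reading.
- get_calibration(name): a dict with "fov_y" (degrees; the focal length in pixels is half the picture's height over the tangent of half this angle, whatever the lens; pixels are square), "cx", "cy" (the principal point, pixels), "dist_coeffs" ([k1, k2, p1, p2, k3] as OpenCV has them; the pictures are not rectified), "rvec" (rotation vector, rad) and "tvec" (3), from world to camera coordinates, as OpenCV has them. Camera axes: x right, y down, z forward; pixel columns grow to the right and rows downward; lengths in m; the calibration is good to about 2 mm. A picture is of the moment at which its call begins. get_calibration takes no time and is no camera call.
- bot.job_done(): hands the job in; it is judged then, once.
The state is a dict: "clock": time; "joint_pos": joint angles; "joint_vel": joint speeds; "tau": joint torques, N m; "eef_pos": TCP position; "tool_rot": TCP orientation; "ft_force": force on the tool from outside, world axes, zero at the start; "ft_torque": the same for the moment, N m; "grip_width": finger opening in m; "grasp_force": force on a finger pad.
Only numpy, scipy, OpenCV 4.12 (cv2) and the standard library are available. Lean on these libraries where they do the work, as an engineer would, in place of code of your own. Each camera call takes 0.05 s, during which the arm holds its last target. There are 200 camera calls.

### The job

Put the microscope accessories away dry: unscrew the cap of the desiccant jar in the dry box so that the jar can breathe, leave the cap in the steel instrument tray, and set every objective case and slide box that is on the bench down on the floor of the box's empty bay. Then push the box's clear top door shut until its sprung latch snaps in, and only after that slide the vent fully shut. Leave the dropper bottle, the tissue box and the culture dishes where they are.

Things in the scene. Friction and masses are not known exactly. Their poses are not given: they have to be found in the camera images.
- drybox: white dry-storage box, fixed, open on top. Origin: on the bench, midway from front to back; x: front to back (away from the robot), y: left, z: up. Chamber outside x -111 to 111, y -161 to 186 mm, walls 6, rim 75 and inner floor 20 mm above the bench. A partition 22 mm high at y = -8 parts the jar (right) from the empty bay (left). On the right a deck 60 mm wide, 75 mm high, has the vent slide.
- jar_top (a point): centre of the mouth of the desiccant jar, 76.5 mm above the bench, on the jar's upright axis; axes as the box. The amber jar is 58 mm wide, sits in a socket and cannot turn; from its axis it is 70 mm to the right-hand wall, 75 mm to the partition, 105 mm to the front and back walls.
- cap: black ribbed screw cap on the jar, 60 mm wide, 28.5 mm high, 0.06 kg. Origin: centre of its lower edge; z up. Screwed home, its lower edge is 52.5 mm above the bench. Right-hand thread: turned anticlockwise seen from above it rises 7 mm a turn and lets go after 2 to 2.5 turns, then lifts straight off. It turns easily, has about 1 mm of play and stays where it is left.
- tray: shallow stainless instrument tray, fixed to the bench to the right of the box, 190 mm (x) by 140 mm (y), 16 mm high, walls and floor 2.5 mm. Origin: centre of its underside.
- tray_floor (a point): centre of the tray's floor, 2.5 mm above the bench; axes as the tray.
- bay (a point): centre of the floor of the empty left-hand bay, 20 mm above the bench; axes as the box. The bay is 210 mm (x) by 186 mm (y), 55 mm deep; the shut door leaves 69 mm of height over its floor.
- door (a joint): opening angle of the box's top door in rad: 0 shut, 1.85 fully open (leaning back). It is a clear panel in a white frame, 224 mm from hinge to front edge, 347 mm wide, 20 mm thick (a frame 12 mm deep under an 8 mm panel), 0.4 kg, hinged along the chamber's back rim. A stiff hinge (0.6 N m) keeps it at any angle.
- door_hinge (a point): middle of the hinge axis of the door, 77 mm above the bench at the chamber's back; the axis runs along the box's y. Shut, the underside of the door's frame lies at this height and its outer face 20 mm higher.
- door_edge (a point): middle of the door's front edge, on its outer (upper) face, 224 mm from the hinge axis. Opposite the latch a lip 60 mm wide juts 11 mm beyond the edge, with a catch plate that reaches 23 mm below the frame's underside (and so points to the front while the door stands open).
- latch (a joint): how far the sprung, bevelled bolt in the box's front wall (at y = -20 mm) is pushed in (m): 0 out, 0.010 in. As the door comes down, the bar of its catch plate rides over the bevel (5.5 mm in) and the bolt snaps back over it; press with 8 to 15 N near the door's front edge. Its case (36 mm wide) juts 18 mm into the chamber, underside 54 mm above the bench.
- vent (a joint): opening of the vent slide (m): 0 fully shut (grip at the back end of its track), 0.06 fully open (grip at the front end). Friction 1.5 N; it stays where it is left.
- vent_grip (a point): centre of the top of the vent slide's black grip, about 111.5 mm above the bench. The grip is 16 mm (along the track) by 30 mm by 34 mm high and rides on the deck along the box's x; beside its foot two rails stand 6 mm above the deck.
- vent_shut (a point): where vent_grip is when the vent is fully shut.
- dropper: amber dropper bottle, 42 mm wide, 85 mm high: a bystander. Origin: centre of its underside.
- tissue_box: low cardboard lens-tissue box, 120 by 110 by 55 mm: a bystander. Origin: centre of its underside.
- dishes: stack of three culture dishes, 92 mm wide, 45 mm high: a bystander. Origin: centre of its underside.
- case1: octagonal white plastic case of a microscope objective with a thin black band, 38 mm across its flats, 60 mm tall, 0.14 kg, standing on the bench to the left of the box. Origin: centre of its underside; z: up its axis; the x and y axes are normal to flats. May be absent.
- case2: octagonal white plastic case of a microscope objective with a thin black band, 38 mm across its flats, 60 mm tall, 0.14 kg, standing on the bench to the left of the box. Origin: centre of its underside; z: up its axis; the x and y axes are normal to flats. May be absent.
- case3: octagonal white plastic case of a microscope objective with a thin black band, 38 mm across its flats, 60 mm tall, 0.14 kg, standing on the bench to the left of the box. Origin: centre of its underside; z: up its axis; the x and y axes are normal to flats. May be absent.
- slidebox1: white plastic slide box with a black seam and a paper patch on top, 90 mm long (x), 38 mm wide (y), 40 mm high (z), 0.16 kg, lying on the bench to the left of the box. Origin: centre of its underside. May be absent.
- slidebox2: white plastic slide box with a black seam and a paper patch on top, 90 mm long (x), 38 mm wide (y), 40 mm high (z), 0.16 kg, lying on the bench to the left of the box. Origin: centre of its underside. May be absent.

How it is judged:
On the way, in this order (a step that is already met when the one before it is completed fails the run):
1. the cap is unscrewed and lifted clear of the jar (z of cap in the frame of jar_top above 0.012 m), for 0.2 s.
2. the top door is shut and its latch has snapped in (value of joint door below 0.02 rad and value of joint latch below 0.0025 m), for 0.2 s.
3. then the vent is slid fully shut (value of joint vent below 0.004 m), for 0.2 s.
At the end, for the whole second after the job is handed in: All cases and slide boxes at rest in the left bay (origin within its walls, at most 45 mm above its floor); cap in the tray, either way up (within 75 mm in x, 50 mm in y of its centre); door within 0.02 rad of shut, latch bolt within 2.5 mm of fully out; vent within 4 mm of shut (all of step 2 and x of case1 in the frame of bay between -0.104 and 0.104 m and y of case1 in the frame of bay between -0.092 and 0.092 m and z of case1 in the frame of bay between -0.006 and 0.045 m and linear speed of each of case1, case2, case3, slidebox1, slidebox2, cap below 0.02 m/s and x of case2 in the frame of bay between -0.104 and 0.104 m and y of case2 in the frame of bay between -0.092 and 0.092 m and z of case2 in the frame of bay between -0.006 and 0.045 m and x of case3 in the frame of bay between -0.104 and 0.104 m and y of case3 in the frame of bay between -0.092 and 0.092 m and z of case3 in the frame of bay between -0.006 and 0.045 m and x of slidebox1 in the frame of bay between -0.104 and 0.104 m and y of slidebox1 in the frame of bay between -0.092 and 0.092 m and z of slidebox1 in the frame of bay between -0.006 and 0.045 m and x of slidebox2 in the frame of bay between -0.104 and 0.104 m and y of slidebox2 in the frame of bay between -0.092 and 0.092 m and z of slidebox2 in the frame of bay between -0.006 and 0.045 m and x of cap in the frame of tray_floor between -0.075 and 0.075 m and y of cap in the frame of tray_floor between -0.05 and 0.05 m and z of cap in the frame of tray_floor between -0.005 and 0.034 m and value of joint vent below 0.004 m); the robot touches nothing.
It fails at once if a bystander (dropper bottle, tissue box or culture dishes) is moved by more than 30 mm (distance of any of dropper, tissue_box, dishes from where it was at the start of the episode above 0.03 m).
Of case1, case2, case3, slidebox1, slidebox2 only 2 to 4 are there at a start; the rules pass over those that are not, and their reading is None.
At some moment in a run one of case1, case2, case3, slidebox1, slidebox2 may be knocked a few centimetres aside while the robot is not near it.
Once in a run the grip may slacken for a moment while it holds something.
It also fails if it takes over 210 s, if anything falls off the work surface, if the arm or the gripper's body presses on something with over 40 N, if the wrist force passes 120 N, or if a joint passes its speed limit or range.

## Working session

There is one attempt and no reset: what is moved stays moved. The work goes in short steps, Python scripts to look and compute and a tool call to move; the robot and the scene stay as the last step left them, time stands still between calls to the robot, and variables do not carry over. Pictures are saved under pics/ and viewed, at most 14 in all, crops included, and the job is handed in when it is done.

Besides the shell and the picture viewer there is one more tool, called after "Call:" in YAML: its name, and indented under it one key for each argument. apply_moves: Moves the arm, as the interface text tells. Its arguments: {"type":"object","properties":{"steps":{"type":"array"}},"required":["steps"]}

```bash
mkdir -p pics; ls
cat > h.py <<'E'
import numpy as np, cv2
from workcell import bot, camera, get_calibration
def cal(n):
    c=get_calibration(n); f=210/np.tan(np.radians(c['fov_y'])/2)
    K=np.array([[f,0,c['cx']],[0,f,c['cy']],[0,0,1.]])
    R=cv2.Rodrigues(np.array(c['rvec'],float))[0]
    return K,np.array(c['dist_coeffs'],float),R,np.array(c['tvec'],float).ravel()
def pts(n,uv,d):  # pixels + depth -> world
    K,D,R,t=cal(n); p=cv2.undistortPoints(np.array(uv,float).reshape(-1,1,2),K,D).reshape(-1,2)
    return (np.c_[p,np.ones(len(p))]*np.array(d).reshape(-1,1)-t)@R
def plane(n,uv,z):
    K,D,R,t=cal(n); p=cv2.undistortPoints(np.array(uv,float).reshape(-1,1,2),K,D).reshape(-1,2)
    r=np.c_[p,np.ones(len(p))]@R; o=-R.T@t
    return o+r*((z-o[2])/r[:,2])[:,None]
def cloud(n,dep):
    v,u=np.mgrid[0:420,0:560]; return pts(n,np.c_[u.ravel(),v.ravel()],dep.ravel()).reshape(420,560,3)
E
python3 - <<'E'
from h import *
for n in('top','side'):
    im,d=camera(n); cv2.imwrite(f'pics/{n}0.png',im[:,:,::-1]); np.savez(f'{n}0.npz',im=im,d=d)
    K,D,R,t=cal(n); print(n,-R.T@t,R[2],K[0,0],D)
o=bot.get_obs(); print(o)
E
```

```text
pics
top [ 0.30605294 -0.02504151  2.05829071] [ 0.12972747  0.0059157  -0.99153204] 493.8105588018099 [-0.00039143  0.          0.          0.          0.        ]
side [0.13437359 1.16066519 0.81298104] [ 0.27749277 -0.82522828 -0.49193094] 469.05673985468843 [-0.04771862  0.          0.          0.          0.        ]
{'clock': 0.1, 'joint_pos': array([-1.31400998e+00,  2.41346957e-01,  3.84562246e-03,  1.33521182e+00,
       -1.78712875e-05,  1.57074767e+00]), 'joint_vel': array([ 0.00063378, -0.00102829,  0.0048534 , -0.00019823, -0.00029027,
       -0.00023999]), 'tau': array([-6.84640509e-04, -3.73137438e+01,  2.53010291e+01,  1.09180095e-02,
        6.52511858e-05, -8.56595008e-07]), 'eef_pos': array([ 0.12684354, -0.48308018,  0.24749222]), 'tool_rot': array([ 9.91765341e-01,  1.28064784e-01, -1.31555062e-04, -9.49384780e-04]), 'ft_force': array([ 0.2178517 , -0.4796138 , -0.11679629]), 'ft_torque': array([-0.02333717,  0.00636972,  0.03750961]), 'grasp_force': 0.0, 'grip_width': 0.08562254390251864}
```

View pics/top0.png

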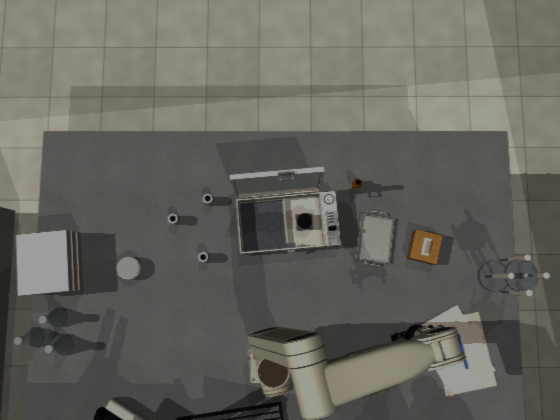

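View pics/side0.png

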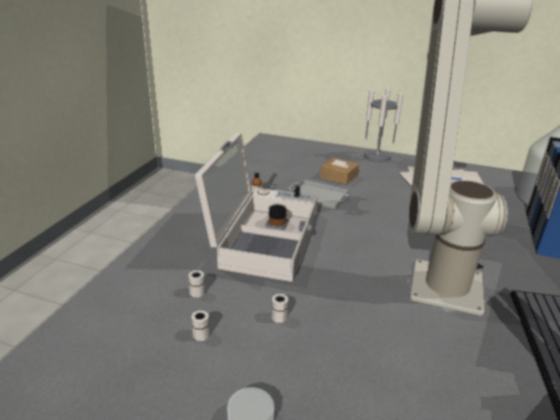

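The top view shows three cases at px (208,198), (173,218) and (203,257), and no slide boxes. The cap is at (305,221), the tray at (376,238), the vent deck at about (330,218), the dropper at (357,183), the tissue box at (425,246) and the dishes at (128,268). The side view confirms the three standing cases and the door leaning back.

Run:
```python
from h import *
z=np.load('top0.npz'); im,d=z['im'],z['d']; P=cloud('top',d); Z=P[:,:,2]
big=cv2.resize(im[150:290,150:400],None,fx=3.2,fy=3.2,interpolation=cv2.INTER_CUBIC); cv2.imwrite('pics/crop0.png',np.ascontiguousarray(big[:,:,::-1]))
for nm,(u,v) in dict(c1=(208,198),c2=(173,218),c3=(203,257)).items():
    s=(slice(v-9,v+10),slice(u-9,u+10)); m=(Z[s]>.045)&(Z[s]<.08); q=P[s][m]; print(nm,m.sum(),(q.min(0)+q.max(0))/2,q.mean(0),q.max(0)-q.min(0))
# box: rim pixels z~.075
s=(slice(180,262),slice(228,346)); q=P[s]
m=(q[:,:,2]>.068)&(q[:,:,2]<.083); pm=q[m][:,:2]; r=cv2.minAreaRect((pm*1000).astype(np.float32)); print('box rim',r,cv2.boxPoints(r))
s=(slice(210,234),slice(293,318)); q=P[s]; m=(im[s].sum(2)<90); print('cap dark',m.sum(),q[m].mean(0),np.median(q[m],0), q[m].min(0),q[m].max(0))
s=(slice(200,275),slice(350,402)); q=P[s]; m=(q[:,:,2]>.010)&(q[:,:,2]<.025)|((im[s].min(2)>90)&(q[:,:,2]<.03)); r=cv2.minAreaRect((q[m][:,:2]*1000).astype(np.float32)); print('tray',r)
s=(slice(185,262),slice(315,346)); q=P[s]; m=(q[:,:,2]>.09)&(q[:,:,2]<.13); print('grip',m.sum(),q[m].mean(0),q[m].min(0),q[m].max(0))
s=(slice(150,195),slice(225,330)); q=P[s]; m=(q[:,:,2]>.2); print('door',q[m].mean(0),q[m].max(0))
```

```text
c1 80 [0.64224815 0.2694359  0.0612035 ] [0.64204496 0.26830236 0.05907931] [0.03768354 0.03692413 0.03230825]
c2 78 [0.5587222  0.41042161 0.05955258] [0.55903843 0.40862792 0.06017871] [0.03855558 0.0402304  0.02528068]
c3 79 [0.40404193 0.28299709 0.06083794] [0.40353573 0.28271788 0.05989209] [0.03690347 0.04096024 0.02177946]
box rim ((549.6917724609375, -59.564361572265625), (249.3158416748047, 407.0752868652344), 4.926817417144775) [[ 408.01398  132.51523]
 [ 442.9749  -273.056  ]
 [ 691.36957 -251.64395]
 [ 656.4086   153.92728]]
cap dark 173 [ 0.54803935 -0.12647857  0.07899955] [ 0.54689203 -0.12557397  0.07966836] [ 0.51978263 -0.15375464  0.03308387] [ 0.57599099 -0.09698133  0.09204057]
tray ((489.05584716796875, -425.875), (213.37789916992188, 310.4486389160156), 88.87108612060547)
grip 73 [ 0.57323306 -0.21498871  0.1069112 ] [ 0.47295895 -0.25292384  0.09020215] [ 0.68891951 -0.16871346  0.12751257]
door [ 0.68699751 -0.01527118  0.29335626] [0.72184976 0.15479748 2.05829071]
```

View pics/crop0.png

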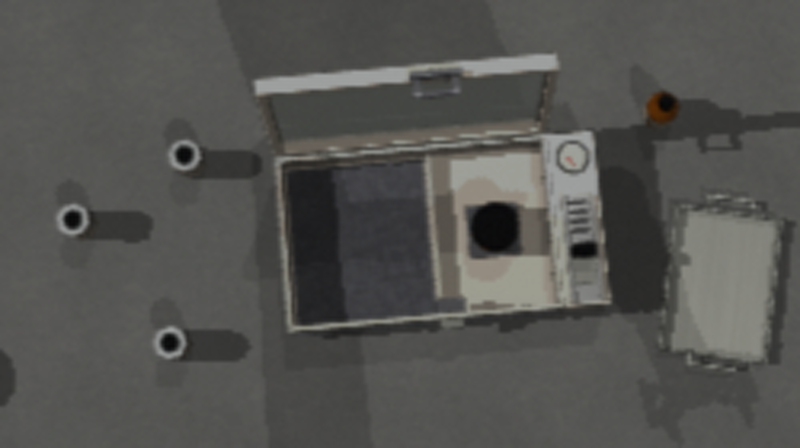

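The crop shows the box turned by about +5° (front rim from (290,330) to (610,303)). Its bay is on the left, the cap is at (495,227), and the vent grip at (584,250). The tray corners are (683,200), (783,215), (768,362) and (668,350).

```bash
cat >> h.py <<'E'
def tobox(p,o,a): 
    c,s=np.cos(a),np.sin(a); return np.array([[c,-s],[s,c]])@np.array(p)+o
E
python3 - <<'E'
from h import *
z=np.load('top0.npz'); im,d=z['im'],z['d']; P=cloud('top',d)
cp=lambda *a:[(u/3.2+150-.35,v/3.2+150-.35) for u,v in a]
q=plane('top',cp((290,330),(610,303),(277,157),(595,131)),.075); print('rim',q.round(4))
a=np.arctan2(q[1,0]-q[0,0],-(q[1,1]-q[0,1])); print('yaw',a)
for p,b in zip(q,[(-.111,.186),(-.111,-.221),(.111,.186),(.111,-.221)]): print('origin',p[:2]-tobox(b,0,a))
print('cap',plane('top',cp((495,227)),.081)); print('grip',plane('top',cp((584,250)),.1115))
# dark cap centroid
s=im[205:240,290:322]; m=s.max(2)<28; v,u=np.nonzero(m); print('cap px',u.mean()+290,v.mean()+205,m.sum(),plane('top',[(u.mean()+290,v.mean()+205)],.081))
s=im[220:236,324:342]; m=s.max(2)<45; v,u=np.nonzero(m); print('grip px',m.sum(),plane('top',[(u.mean()+324,v.mean()+220)],.1115))
t=plane('top',cp((683,203),(780,218),(768,362),(668,350)),.016); print('tray',t.round(3),t.mean(0))
# door top edge
q=P[150:200,225:335].reshape(-1,3); q=q[(q[:,2]>.15)&(q[:,2]<.32)]; e=q[q[:,2]>q[:,2].max()-.03]; print('door edge',e.mean(0),e.min(0),e.max(0)); print(np.polyfit(q[:,2],q[:,0],1))
for n,c in dict(drop=(357,183),tis=(425,246),dish=(128,268)).items(): print(n,P[c[1],c[0]])
E
```

```text
rim [[ 0.4185  0.131   0.075 ]
 [ 0.4529 -0.2706  0.075 ]
 [ 0.6383  0.15    0.075 ]
 [ 0.6722 -0.2548  0.075 ]]
yaw 0.08561113587195818
origin [ 0.54497304 -0.04484763]
origin [ 0.5446365  -0.04092619]
origin [ 0.54364565 -0.04480158]
origin [ 0.54274866 -0.04410367]
cap [[ 0.54818003 -0.12648269  0.081     ]]
grip [[ 0.51588245 -0.23490756  0.1115    ]]
cap px 304.1393939393939 220.6727272727273 165 [[ 0.5478329  -0.12568214  0.081     ]]
grip px 53 [[ 0.51906432 -0.25071643  0.1115    ]]
tray [[ 0.588 -0.375  0.016]
 [ 0.568 -0.501  0.016]
 [ 0.382 -0.48   0.016]
 [ 0.397 -0.352  0.016]] [ 0.48368169 -0.42675961  0.016     ]
door edge [ 0.69432192 -0.01886149  0.29857426] [ 0.66669401 -0.18809633  0.28900061] [0.7200413  0.15477124 0.31887118]
[0.08813809 0.66827966]
drop [ 0.7010115  -0.34040536  0.08873834]
tis [ 0.44771439 -0.61429999  0.06116321]
dish [0.35772606 0.58954046 0.04351356]
```

Estimated box origin is (0.544, -0.0435) with yaw 0.0855, which puts the cap near (0.549, -0.127). I'm moving above it now.

Call:
apply_moves:
  steps:
    - [[0.166,-0.079,0.0],[0,0,0],1]
    - [[0.166,-0.079,0.03],[0,0,0],1]
    - [[0.166,-0.079,0.03],[0,0,0],1]
    - [[0.166,-0.079,0.03],[0,0,0],1]
    - [[0.166,-0.079,0.03],[0,0,0],1]
    - [[0.166,-0.079,0.03],[0,0,0],1]
    - [[0.166,-0.079,0.03],[0,0,0],1]
    - [[0.166,-0.079,0.03],[0,0,0],1]

```text
clock: 0.77
eef_pos: [0.3526, -0.2923, 0.2058]
tool_rot: [0.992, 0.128, -0.0, -0.0]
ft_force: [-0.2, -1.2, -0.2]
grip_width: 0.0859
grasp_force: 0.0
```

Call:
apply_moves:
  steps:
    - [[0.166,-0.079,0.0],[0,0,0],1]
    - [[0.166,-0.079,0.03],[0,0,0],1]
    - [[0.166,-0.079,0.03],[0,0,0],1]
    - [[0.166,-0.079,0.03],[0,0,0],1]
    - [[0.166,-0.079,0.03],[0,0,0],1]
    - [[0.166,-0.079,0.03],[0,0,0],1]
    - [[0.166,-0.079,0.03],[0,0,0],1]
    - [[0,0,0],[0,0,0.039],1]

```text
clock: 1.43
eef_pos: [0.5521, -0.1233, 0.168]
tool_rot: [0.998, 0.069, 0.0, -0.001]
ft_force: [-0.2, -0.4, 0.2]
grip_width: 0.0853
grasp_force: 0.0
```

```bash
cat >> h.py <<'E'
from scipy.spatial.transform import Rotation as Ro
def to(x,y,z,yaw=None):   # shift in tool axes, fraction of 0.2 m ; yaw of tool x
    o=bot.get_obs(); M=Ro.from_quat(o['tool_rot']).as_matrix(); d=np.array([x,y,z])-o['eef_pos']
    yw=np.arctan2(M[1,0],M[0,0])
    print('t',round(o['clock'],1),'pos',o['eef_pos'].round(4),'yaw',round(yw,3),'j',np.round(o['joint_pos'],2),'F',o['ft_force'].round(1),'g',round(o['grip_width'],4),round(o['grasp_force'],1),'tilt',M[:,2].round(3))
    print('shift frac',(M.T@d/.2).round(4), 'turn z frac', None if yaw is None else -((yaw-yw+np.pi)%(2*np.pi)-np.pi)/np.pi)
E
python3 -c "
from h import *
to(.549,-.127,.15,-.1)"
```

```text
t 1.4 pos [ 0.5521 -0.1233  0.168 ] yaw 0.139 j [-0.22  0.41  0.04  1.2   0.    2.78] F [-0.2 -0.4  0.2] g 0.0853 0.0 tilt [ 0.     0.002 -1.   ]
shift frac [-0.018   0.0165  0.09  ] turn z frac 0.075977893624178
```

Call:
apply_moves:
  steps:
    - [[0,0,0],[0,0,0.03],1]
    - [[0,0,0],[0,0,0.03],1]
    - [[0,0,0],[0,0,0.03],1]
    - [[0,0,0],[0,0,0],1]
    - [[0,0,0],[0,0,0],1]
    - [[0,0,0],[0,0,0],1]
    - [[0,0,0],[0,0,0],1]
    - [[0,0,0],[0,0,0],1]

```text
clock: 2.1
eef_pos: [0.5484, -0.128, 0.1703]
tool_rot: [0.997, -0.074, 0.0, -0.0]
ft_force: [-0.9, -0.2, 0.1]
grip_width: 0.0855
grasp_force: 0.0
```

Run:
```python
from h import *
z=np.load('side0.npz'); im,d=z['im'],z['d']; P=cloud('side',d)
s=im[200:226,264:292]; m=s.max(2)<40; v,u=np.nonzero(m); print(u.min()+264,u.max()+264,v.min()+200,v.max()+200,m.sum())
q=P[200:226,264:292][m]; print(q.min(0),q.max(0),(np.percentile(q,3,0)+np.percentile(q,97,0))/2)
top=q[q[:,2]>.077]; print('top',len(top),(top.min(0)+top.max(0))/2,top.max(0)-top.min(0))
cv2.imwrite('pics/sidecap.png',cv2.resize(im[120:350,160:340],None,fx=3.2,fy=2.6,interpolation=cv2.INTER_CUBIC)[:,:,::-1])
# vent grip in side
to(.549,-.127,.075)
```

```text
270 284 206 218 162
[ 0.13437359 -0.13427456  0.05427033] [0.5688703  1.16066519 0.81298104] [ 0.54648579 -0.10877813  0.06902368]
top 77 [0.35138403 0.51319532 0.4449911 ] [0.43402089 1.29493976 0.73597987]
t 2.1 pos [ 0.5484 -0.128   0.1703] yaw -0.148 j [-0.23  0.41  0.03  1.2   0.    3.06] F [-0.9 -0.2  0.1] g 0.0855 0.0 tilt [ 0.  0. -1.]
shift frac [ 0.0022 -0.0053  0.4766] turn z frac None
```

Call:
apply_moves:
  steps:
    - [[0,-0.005,0.1],[0,0,0],1]
    - [[0,0,0.1],[0,0,0],1]
    - [[0,0,0.1],[0,0,0],1]
    - [[0,0,0.1],[0,0,0],1]
    - [[0,0,0.076],[0,0,0],1]
    - [[0,0,0],[0,0,0],1]
    - [[0,0,0],[0,0,0],0]
    - [[0,0,0],[0,0,0],0]

```text
clock: 2.77
eef_pos: [0.5494, -0.1267, 0.0762]
tool_rot: [0.997, -0.074, 0.001, -0.001]
ft_force: [0.2, 8.6, 6.7]
grip_width: 0.0639
grasp_force: 4.9
```

Call:
apply_moves:
  steps:
    - [[0,0,0],[0,0,0],0]
    - [[0,0,0],[0,0,0],0]
    - [[0,0,0],[0,0,0],0]
    - [[0,0,0],[0,0,0],0]
    - [[0,0,0],[0,0,0],0]
    - [[0,0,0],[0,0,0],0]
    - [[0,0,0],[0,0,0],0]
    - [[0,0,0],[0,0,0],0]

```text
clock: 3.43
eef_pos: [0.5499, -0.1257, 0.0774]
tool_rot: [0.997, -0.074, 0.002, -0.001]
ft_force: [-1.3, 4.5, 5.9]
grip_width: 0.059
grasp_force: 64.4
```

```bash
python3 -c "
from h import *
to(.549,-.127,.075)"
```

```text
t 3.4 pos [ 0.5499 -0.1257  0.0774] yaw -0.147 j [-0.23  0.49 -0.1   0.98  0.    3.06] F [-1.3  4.5  5.9] g 0.059 64.4 tilt [ 0.004  0.002 -1.   ]
shift frac [-0.0035  0.0072  0.0119] turn z frac None
```

Call:
apply_moves:
  steps:
    - [[0,-0.006,-0.006],[0,0,-0.02],0]
    - [[0,0,-0.0007],[0,0,-0.039],0]
    - [[0,0,-0.0007],[0,0,-0.039],0]
    - [[0,0,-0.0007],[0,0,-0.039],0]
    - [[0,0,-0.0007],[0,0,-0.039],0]
    - [[0,0,-0.0007],[0,0,-0.039],0]
    - [[0,0,-0.0007],[0,0,-0.039],0]
    - [[0,0,-0.0007],[0,0,-0.039],0]

```text
clock: 4.1
eef_pos: [0.5515, -0.1261, 0.0791]
tool_rot: [0.925, 0.379, 0.003, 0.002]
ft_force: [3.8, 1.1, -0.3]
grip_width: 0.059
grasp_force: 64.5
```

```bash
python3 -c "
from h import *
to(.549,-.127,.075)"
```

```text
t 4.1 pos [ 0.5515 -0.1261  0.0791] yaw 0.778 j [-0.23  0.49 -0.09  0.98  0.    2.14] F [ 3.8  1.1 -0.3] g 0.059 64.5 tilt [ 0.006 -0.001 -1.   ]
shift frac [-0.0119 -0.0058  0.0202] turn z frac None
```

Call:
apply_moves:
  steps:
    - [[0.004,0.004,-0.0007],[0,0,-0.039],0]
    - [[0,0,-0.0007],[0,0,-0.039],0]
    - [[0,0,-0.0007],[0,0,-0.039],0]
    - [[0,0,-0.0007],[0,0,-0.039],0]
    - [[0,0,-0.0007],[0,0,-0.039],0]
    - [[0,0,-0.0007],[0,0,-0.039],0]
    - [[0,0,-0.0007],[0,0,-0.039],0]
    - [[0,0,-0.0007],[0,0,-0.039],0]

```text
clock: 4.77
eef_pos: [0.5509, -0.1259, 0.0795]
tool_rot: [0.638, 0.77, 0.0, 0.001]
ft_force: [0.6, 1.3, -0.8]
grip_width: 0.0592
grasp_force: 64.6
```

Call:
apply_moves:
  steps:
    - [[0,0,-0.0007],[0,0,-0.039],0]
    - [[0,0,-0.0007],[0,0,-0.039],0]
    - [[0,0,-0.0007],[0,0,-0.039],0]
    - [[0,0,-0.0007],[0,0,-0.039],0]
    - [[0,0,-0.0007],[0,0,-0.039],0]
    - [[0,0,-0.0007],[0,0,-0.039],0]
    - [[0,0,-0.0007],[0,0,-0.039],0]
    - [[0,0,-0.0007],[0,0,-0.039],0]

```text
clock: 5.43
eef_pos: [0.5531, -0.1262, 0.0815]
tool_rot: [0.2, 0.98, 0.0, 0.004]
ft_force: [4.9, 1.1, -2.0]
grip_width: 0.0584
grasp_force: 64.5
```

Call:
apply_moves:
  steps:
    - [[0,0,-0.0007],[0,0,-0.039],0]
    - [[0,0,-0.0007],[0,0,-0.039],0]
    - [[0,0,-0.0007],[0,0,-0.039],0]
    - [[0,0,-0.0007],[0,0,-0.039],0]
    - [[0,0,-0.0007],[0,0,-0.039],0]
    - [[0,0,-0.0007],[0,0,-0.039],0]
    - [[0,0,-0.0007],[0,0,-0.039],0]
    - [[0,0,-0.0007],[0,0,-0.039],0]

```text
clock: 6.1
eef_pos: [0.5516, -0.1248, 0.082]
tool_rot: [-0.285, 0.959, 0.0, 0.002]
ft_force: [1.0, 3.9, -0.1]
grip_width: 0.0592
grasp_force: 64.7
```

Call:
apply_moves:
  steps:
    - [[0,0,-0.0007],[0,0,-0.039],0]
    - [[0,0,-0.0007],[0,0,-0.039],0]
    - [[0,0,-0.0007],[0,0,-0.039],0]
    - [[0,0,-0.0007],[0,0,-0.039],0]
    - [[0,0,-0.0007],[0,0,-0.039],0]
    - [[0,0,-0.0007],[0,0,-0.039],0]
    - [[0,0,-0.0007],[0,0,-0.039],0]
    - [[0,0,-0.0007],[0,0,-0.039],0]

```text
clock: 6.77
eef_pos: [0.5524, -0.1254, 0.0834]
tool_rot: [-0.702, 0.712, -0.002, 0.002]
ft_force: [3.5, 3.3, -0.9]
grip_width: 0.0589
grasp_force: 64.8
```

Call:
apply_moves:
  steps:
    - [[0,0,-0.0007],[0,0,-0.039],0]
    - [[0,0,-0.0007],[0,0,-0.039],0]
    - [[0,0,-0.0007],[0,0,-0.039],0]
    - [[0,0,-0.0007],[0,0,-0.039],0]
    - [[0,0,-0.0007],[0,0,-0.039],0]
    - [[0,0,-0.0007],[0,0,-0.039],0]
    - [[0,0,-0.0007],[0,0,-0.039],0]
    - [[0,0,0],[0,0,0],0]

```text
clock: 7.43
eef_pos: [0.5517, -0.1245, 0.0843]
tool_rot: [0.935, -0.356, 0.002, -0.002]
ft_force: [-1.1, 5.5, 1.8]
grip_width: 0.0586
grasp_force: 65.2
```

```bash
python3 -c "
from h import *
to(.551,-.126,.08)"
```

```text
t 7.4 pos [ 0.5517 -0.1245  0.0843] yaw -0.727 j [-0.22  0.49 -0.08  1.    0.   -2.64] F [-1.1  5.5  1.8] g 0.0586 65.2 tilt [ 0.004  0.002 -1.   ]
shift frac [0.0024 0.0083 0.0217] turn z frac None
```

Call:
apply_moves:
  steps:
    - [[0,0,0],[0,0,0],1]
    - [[0,0,0],[0,0,0],1]
    - [[0,0,0],[0,0,0],1]
    - [[-0.003,-0.004,0],[0,0,0],1]
    - [[0,0,0],[0,0,0.039],1]
    - [[0,0,0],[0,0,0.039],1]
    - [[0,0,0],[0,0,0.039],1]
    - [[0,0,0],[0,0,0.039],1]

```text
clock: 8.1
eef_pos: [0.55, -0.1251, 0.0828]
tool_rot: [0.817, -0.577, 0.0, 0.0]
ft_force: [0.4, 0.4, 0.3]
grip_width: 0.0852
grasp_force: 0.0
```

Call:
apply_moves:
  steps:
    - [[0,0,0],[0,0,0.039],1]
    - [[0,0,0],[0,0,0.039],1]
    - [[0,0,0],[0,0,0.039],1]
    - [[0,0,0],[0,0,0.039],1]
    - [[0,0,0],[0,0,0.039],1]
    - [[0,0,0],[0,0,0.039],1]
    - [[0,0,0],[0,0,0.039],1]
    - [[0,0,0],[0,0,0.039],1]

```text
clock: 8.77
eef_pos: [0.55, -0.1251, 0.0829]
tool_rot: [-0.449, 0.893, -0.0, -0.0]
ft_force: [-0.0, -0.1, 0.8]
grip_width: 0.0853
grasp_force: 0.0
```

Call:
apply_moves:
  steps:
    - [[0,0,0],[0,0,0.039],1]
    - [[0,0,0],[0,0,0.039],1]
    - [[0,0,0],[0,0,0.039],1]
    - [[0,0,0],[0,0,0.039],1]
    - [[0,0,0],[0,0,0.039],1]
    - [[0,0,0],[0,0,0.039],1]
    - [[0,0,0],[0,0,0.039],1]
    - [[0,0,0],[0,0,0.039],1]

```text
clock: 9.43
eef_pos: [0.55, -0.1251, 0.0828]
tool_rot: [0.024, 1.0, -0.0, 0.0]
ft_force: [1.3, 0.2, 1.4]
grip_width: 0.0853
grasp_force: 0.0
```

Call:
apply_moves:
  steps:
    - [[0,0,0],[0,0,0.039],1]
    - [[0,0,0],[0,0,0.039],1]
    - [[0,0,0],[0,0,0.039],1]
    - [[0,0,0],[0,0,0.039],1]
    - [[0,0,0],[0,0,0.039],1]
    - [[0,0,0],[0,0,0.039],1]
    - [[0,0,0],[0,0,0.039],1]
    - [[0,0,0],[0,0,0.039],1]

```text
clock: 10.1
eef_pos: [0.55, -0.1251, 0.0829]
tool_rot: [0.492, 0.871, -0.0, 0.0]
ft_force: [0.0, 0.5, 0.2]
grip_width: 0.0852
grasp_force: 0.0
```

Call:
apply_moves:
  steps:
    - [[0,0,0],[0,0,0.039],1]
    - [[0,0,0],[0,0,0.039],1]
    - [[0,0,0],[0,0,0.039],1]
    - [[0,0,0],[0,0,0.039],1]
    - [[0,0,0],[0,0,0.039],1]
    - [[0,0,0],[0,0,0.039],1]
    - [[0,0,0],[0,0,0.039],1]
    - [[0,0,0],[0,0,0.039],1]

```text
clock: 10.77
eef_pos: [0.55, -0.1251, 0.0828]
tool_rot: [0.844, 0.537, -0.0, 0.0]
ft_force: [0.5, -0.4, 1.1]
grip_width: 0.0855
grasp_force: 0.0
```

Call:
apply_moves:
  steps:
    - [[0,0,0],[0,0,0.039],1]
    - [[0,0,0],[0,0,0.039],1]
    - [[0,0,0],[0,0,0.039],1]
    - [[0,0,0],[0,0,0.039],1]
    - [[0,0,0],[0,0,0.039],1]
    - [[0,0,0],[0,0,0.039],1]
    - [[0,0,0],[0,0,0.039],1]
    - [[0,0,0],[0,0,0],1]

```text
clock: 11.43
eef_pos: [0.55, -0.125, 0.0828]
tool_rot: [0.99, 0.139, 0.0, 0.0]
ft_force: [-0.1, 0.0, -0.2]
grip_width: 0.0856
grasp_force: 0.0
```

```bash
python3 -c "
from h import *
to(.552,-.1255,.083)"
```

```text
t 11.4 pos [ 0.55   -0.125   0.0828] yaw 0.28 j [-0.22  0.49 -0.09  1.   -0.    2.64] F [-0.1  0.  -0.2] g 0.0856 0.0 tilt [ 0. -0. -1.]
shift frac [ 0.0089  0.0049 -0.0009] turn z frac None
```

Call:
apply_moves:
  steps:
    - [[0.007,0.004,0],[0,0,0.039],1]
    - [[0,0,0],[0,0,0.039],1]
    - [[0,0,0],[0,0,0.039],1]
    - [[0,0,0],[0,0,0],0]
    - [[0,0,0],[0,0,0],0]
    - [[0,0,0],[0,0,0],0]
    - [[0,0,0],[0,0,0],0]
    - [[0,0,0],[0,0,0],0]

```text
clock: 12.1
eef_pos: [0.5523, -0.1246, 0.0834]
tool_rot: [0.999, -0.042, 0.001, -0.0]
ft_force: [1.1, 4.2, 4.1]
grip_width: 0.0579
grasp_force: 63.9
```

Call:
apply_moves:
  steps:
    - [[0,0,-0.003],[0,0,-0.02],0]
    - [[0,0,-0.002],[0,0,-0.039],0]
    - [[0,0,-0.0007],[0,0,-0.039],0]
    - [[0,0,-0.0007],[0,0,-0.039],0]
    - [[0,0,-0.0007],[0,0,-0.039],0]
    - [[0,0,-0.0007],[0,0,-0.039],0]
    - [[0,0,-0.0007],[0,0,-0.039],0]
    - [[0,0,-0.0007],[0,0,-0.039],0]

```text
clock: 12.77
eef_pos: [0.5519, -0.1251, 0.0846]
tool_rot: [0.913, 0.409, 0.0, 0.0]
ft_force: [1.3, 0.9, 0.4]
grip_width: 0.0584
grasp_force: 64.0
```

Call:
apply_moves:
  steps:
    - [[0,0,-0.0007],[0,0,-0.039],0]
    - [[0,0,-0.0007],[0,0,-0.039],0]
    - [[0,0,-0.0007],[0,0,-0.039],0]
    - [[0,0,-0.0007],[0,0,-0.039],0]
    - [[0,0,-0.0007],[0,0,-0.039],0]
    - [[0,0,-0.0007],[0,0,-0.039],0]
    - [[0,0,-0.0007],[0,0,-0.039],0]
    - [[0,0,-0.0007],[0,0,-0.039],0]

```text
clock: 13.43
eef_pos: [0.5529, -0.1246, 0.0858]
tool_rot: [0.613, 0.79, 0.001, 0.001]
ft_force: [3.4, 3.4, -0.3]
grip_width: 0.0585
grasp_force: 64.1
```

```bash
python3 -c "
from h import *
to(.552,-.1255,.083)"
```

```text
t 13.4 pos [ 0.5529 -0.1246  0.0858] yaw 1.823 j [-0.22  0.49 -0.08  1.    0.    1.1 ] F [ 3.4  3.4 -0.3] g 0.0585 64.1 tilt [ 0.003  0.001 -1.   ]
shift frac [-0.0031 -0.0056  0.0141] turn z frac None
```

Call:
apply_moves:
  steps:
    - [[0,0,-0.0007],[0,0,-0.039],0]
    - [[0,0,-0.0007],[0,0,-0.039],0]
    - [[0,0,-0.0007],[0,0,-0.039],0]
    - [[0,0,-0.0007],[0,0,-0.039],0]
    - [[0,0,-0.0007],[0,0,-0.039],0]
    - [[0,0,-0.0007],[0,0,-0.039],0]
    - [[0,0,-0.0007],[0,0,-0.039],0]
    - [[0,0,-0.0007],[0,0,-0.039],0]

```text
clock: 14.1
eef_pos: [0.5517, -0.1247, 0.0867]
tool_rot: [0.168, 0.986, 0.0, -0.0]
ft_force: [0.1, 2.1, 2.2]
grip_width: 0.0586
grasp_force: 64.3
```

Call:
apply_moves:
  steps:
    - [[0,0,-0.0007],[0,0,-0.039],0]
    - [[0,0,-0.0007],[0,0,-0.039],0]
    - [[0,0,-0.0007],[0,0,-0.039],0]
    - [[0,0,-0.0007],[0,0,-0.039],0]
    - [[0,0,-0.0007],[0,0,-0.039],0]
    - [[0,0,-0.0007],[0,0,-0.039],0]
    - [[0,0,-0.0007],[0,0,-0.039],0]
    - [[0,0,-0.0007],[0,0,-0.039],0]

```text
clock: 14.77
eef_pos: [0.552, -0.1248, 0.0879]
tool_rot: [-0.315, 0.949, 0.0, 0.0]
ft_force: [1.3, 1.8, 0.5]
grip_width: 0.0584
grasp_force: 64.2
```

Call:
apply_moves:
  steps:
    - [[0,0,-0.0007],[0,0,-0.039],0]
    - [[0,0,-0.0007],[0,0,-0.039],0]
    - [[0,0,-0.0007],[0,0,-0.039],0]
    - [[0,0,-0.0007],[0,0,-0.039],0]
    - [[0,0,-0.0007],[0,0,-0.039],0]
    - [[0,0,-0.0007],[0,0,-0.039],0]
    - [[0,0,-0.0007],[0,0,-0.039],0]
    - [[0,0,-0.0007],[0,0,-0.039],0]

```text
clock: 15.43
eef_pos: [0.5514, -0.1252, 0.0889]
tool_rot: [0.725, -0.689, 0.0, 0.0]
ft_force: [0.7, 0.6, 1.1]
grip_width: 0.0584
grasp_force: 64.3
```

Call:
apply_moves:
  steps:
    - [[0,0,-0.0007],[0,0,-0.039],0]
    - [[0,0,-0.0007],[0,0,-0.039],0]
    - [[0,0,-0.0007],[0,0,-0.039],0]
    - [[0,0,-0.0007],[0,0,-0.039],0]
    - [[0,0,-0.0007],[0,0,-0.039],0]
    - [[0,0,-0.0007],[0,0,-0.039],0]
    - [[0,0,-0.0007],[0,0,-0.039],0]
    - [[0,0,0],[0,0,0],0]

```text
clock: 16.1
eef_pos: [0.5519, -0.1249, 0.09]
tool_rot: [0.945, -0.327, 0.0, -0.0]
ft_force: [1.0, 3.3, 0.4]
grip_width: 0.0585
grasp_force: 64.3
```

```bash
python3 -c "
from h import *
to(.552,-.125,.09)"
```

```text
t 16.1 pos [ 0.5519 -0.1249  0.09  ] yaw -0.666 j [-0.22  0.48 -0.07  1.01  0.   -2.7 ] F [1.  3.3 0.4] g 0.0585 64.3 tilt [ 0.001  0.001 -1.   ]
shift frac [ 0.0007  0.0004 -0.0002] turn z frac None
```

Call:
apply_moves:
  steps:
    - [[0,0,0],[0,0,0],1]
    - [[0,0,0],[0,0,0],1]
    - [[0,0,0],[0,0,0],1]
    - [[0,0,0],[0,0,0.039],1]
    - [[0,0,0],[0,0,0.039],1]
    - [[0,0,0],[0,0,0.039],1]
    - [[0,0,0],[0,0,0.039],1]
    - [[0,0,0],[0,0,0.039],1]

```text
clock: 16.77
eef_pos: [0.5512, -0.1254, 0.0898]
tool_rot: [0.799, -0.601, -0.0, 0.0]
ft_force: [0.9, 0.2, 0.7]
grip_width: 0.0848
grasp_force: 0.0
```

Call:
apply_moves:
  steps:
    - [[0,0,0],[0,0,0.039],1]
    - [[0,0,0],[0,0,0.039],1]
    - [[0,0,0],[0,0,0.039],1]
    - [[0,0,0],[0,0,0.039],1]
    - [[0,0,0],[0,0,0.039],1]
    - [[0,0,0],[0,0,0.039],1]
    - [[0,0,0],[0,0,0.039],1]
    - [[0,0,0],[0,0,0.039],1]

```text
clock: 17.43
eef_pos: [0.5512, -0.1254, 0.0898]
tool_rot: [-0.422, 0.907, -0.0, -0.0]
ft_force: [-0.5, 0.6, 0.0]
grip_width: 0.0856
grasp_force: 0.0
```

Call:
apply_moves:
  steps:
    - [[0,0,0],[0,0,0.039],1]
    - [[0,0,0],[0,0,0.039],1]
    - [[0,0,0],[0,0,0.039],1]
    - [[0,0,0],[0,0,0.039],1]
    - [[0,0,0],[0,0,0.039],1]
    - [[0,0,0],[0,0,0.039],1]
    - [[0,0,0],[0,0,0.039],1]
    - [[0,0,0],[0,0,0.039],1]

```text
clock: 18.1
eef_pos: [0.5512, -0.1254, 0.0898]
tool_rot: [0.054, 0.999, -0.0, -0.0]
ft_force: [-0.0, 0.0, 0.3]
grip_width: 0.0855
grasp_force: 0.0
```

Call:
apply_moves:
  steps:
    - [[0,0,0],[0,0,0.039],1]
    - [[0,0,0],[0,0,0.039],1]
    - [[0,0,0],[0,0,0.039],1]
    - [[0,0,0],[0,0,0.039],1]
    - [[0,0,0],[0,0,0.039],1]
    - [[0,0,0],[0,0,0.039],1]
    - [[0,0,0],[0,0,0.039],1]
    - [[0,0,0],[0,0,0.039],1]

```text
clock: 18.77
eef_pos: [0.5511, -0.1254, 0.0898]
tool_rot: [0.518, 0.855, -0.0, -0.0]
ft_force: [-0.4, 0.3, -1.3]
grip_width: 0.0856
grasp_force: 0.0
```

Call:
apply_moves:
  steps:
    - [[0,0,0],[0,0,0.039],1]
    - [[0,0,0],[0,0,0.039],1]
    - [[0,0,0],[0,0,0.039],1]
    - [[0,0,0],[0,0,0.039],1]
    - [[0,0,0],[0,0,0.039],1]
    - [[0,0,0],[0,0,0.039],1]
    - [[0,0,0],[0,0,0.039],1]
    - [[0,0,0],[0,0,0.039],1]

```text
clock: 19.43
eef_pos: [0.5512, -0.1254, 0.0898]
tool_rot: [0.86, 0.511, -0.001, -0.0]
ft_force: [0.2, 0.0, 0.5]
grip_width: 0.0851
grasp_force: 0.0
```

Call:
apply_moves:
  steps:
    - [[0,0,0],[0,0,0.039],1]
    - [[0,0,0],[0,0,0.039],1]
    - [[0,0,0],[0,0,0.02],1]
    - [[0,0,0],[0,0,0],0]
    - [[0,0,0],[0,0,0],0]
    - [[0,0,0],[0,0,0],0]
    - [[0,0,0],[0,0,0],0]
    - [[0,0,0],[0,0,0],0]

```text
clock: 20.1
eef_pos: [0.5521, -0.1255, 0.0906]
tool_rot: [0.926, 0.377, 0.0, 0.001]
ft_force: [-0.9, -0.9, 3.4]
grip_width: 0.0584
grasp_force: 63.7
```

Call:
apply_moves:
  steps:
    - [[0,0,-0.003],[0,0,-0.02],0]
    - [[0,0,-0.002],[0,0,-0.039],0]
    - [[0,0,-0.0007],[0,0,-0.039],0]
    - [[0,0,-0.0007],[0,0,-0.039],0]
    - [[0,0,-0.0007],[0,0,-0.039],0]
    - [[0,0,-0.0007],[0,0,-0.039],0]
    - [[0,0,-0.0007],[0,0,-0.039],0]
    - [[0,0,-0.0007],[0,0,-0.039],0]

```text
clock: 20.77
eef_pos: [0.5515, -0.125, 0.0917]
tool_rot: [0.66, 0.751, -0.0, -0.0]
ft_force: [0.4, 1.1, 0.8]
grip_width: 0.0589
grasp_force: 64.0
```

```bash
python3 -c "
from h import *
to(.552,-.125,.09)"
```

```text
t 20.8 pos [ 0.5515 -0.125   0.0917] yaw 1.699 j [-0.22  0.48 -0.07  1.02  0.    1.22] F [0.4 1.1 0.8] g 0.0589 64.0 tilt [-0.  0. -1.]
shift frac [-0.0001  0.0025  0.0087] turn z frac None
```

Call:
apply_moves:
  steps:
    - [[0,0,-0.0007],[0,0,-0.039],0]
    - [[0,0,-0.0007],[0,0,-0.039],0]
    - [[0,0,-0.0007],[0,0,-0.039],0]
    - [[0,0,-0.0007],[0,0,-0.039],0]
    - [[0,0,-0.0007],[0,0,-0.039],0]
    - [[0,0,-0.0007],[0,0,-0.039],0]
    - [[0,0,-0.0007],[0,0,-0.039],0]
    - [[0,0,-0.0007],[0,0,-0.039],0]

```text
clock: 21.43
eef_pos: [0.5524, -0.1248, 0.093]
tool_rot: [0.229, 0.973, 0.001, 0.001]
ft_force: [2.2, 1.0, -0.6]
grip_width: 0.0587
grasp_force: 64.1
```

Call:
apply_moves:
  steps:
    - [[0,0,-0.0007],[0,0,-0.039],0]
    - [[0,0,-0.0007],[0,0,-0.039],0]
    - [[0,0,-0.0007],[0,0,-0.039],0]
    - [[0,0,-0.0007],[0,0,-0.039],0]
    - [[0,0,-0.0007],[0,0,-0.039],0]
    - [[0,0,-0.0007],[0,0,-0.039],0]
    - [[0,0,-0.0007],[0,0,-0.039],0]
    - [[0,0,-0.0007],[0,0,-0.039],0]

```text
clock: 22.1
eef_pos: [0.5518, -0.1241, 0.0939]
tool_rot: [-0.256, 0.967, 0.001, 0.0]
ft_force: [0.9, 2.0, 0.9]
grip_width: 0.0588
grasp_force: 64.2
```

Call:
apply_moves:
  steps:
    - [[0,0,-0.0007],[0,0,-0.039],0]
    - [[0,0,-0.0007],[0,0,-0.039],0]
    - [[0,0,-0.0007],[0,0,-0.039],0]
    - [[0,0,-0.0007],[0,0,-0.039],0]
    - [[0,0,-0.0007],[0,0,-0.039],0]
    - [[0,0,-0.0007],[0,0,-0.039],0]
    - [[0,0,-0.0007],[0,0,-0.039],0]
    - [[0,0,-0.0007],[0,0,-0.039],0]

```text
clock: 22.77
eef_pos: [0.5522, -0.1245, 0.0951]
tool_rot: [-0.681, 0.732, 0.0, 0.001]
ft_force: [1.7, 1.0, -0.2]
grip_width: 0.0585
grasp_force: 64.2
```

Call:
apply_moves:
  steps:
    - [[0,0,-0.0007],[0,0,-0.039],0]
    - [[0,0,-0.0007],[0,0,-0.039],0]
    - [[0,0,-0.0007],[0,0,-0.039],0]
    - [[0,0,-0.0007],[0,0,-0.039],0]
    - [[0,0,-0.0007],[0,0,-0.039],0]
    - [[0,0,-0.0007],[0,0,-0.039],0]
    - [[0,0,-0.0007],[0,0,-0.039],0]
    - [[0,0,-0.0007],[0,0,-0.039],0]

```text
clock: 23.43
eef_pos: [0.552, -0.1239, 0.0962]
tool_rot: [0.946, -0.325, -0.0, -0.001]
ft_force: [0.8, 2.4, -0.4]
grip_width: 0.0586
grasp_force: 64.2
```

Call:
apply_moves:
  steps:
    - [[0,0,-0.005],[0,0,0],0]
    - [[0,0,-0.01],[0,0,0],0]
    - [[0,0,-0.01],[0,0,0],0]
    - [[0,0,-0.01],[0,0,0],0]
    - [[0,0,-0.01],[0,0,0],0]
    - [[0,0,0],[0,0,0],0]
    - [[0,0,0],[0,0,0],0]
    - [[0,0,0],[0,0,0],0]

```text
clock: 24.1
eef_pos: [0.5516, -0.1253, 0.1054]
tool_rot: [0.944, -0.329, 0.0, 0.0]
ft_force: [-0.7, -0.4, -1.0]
grip_width: 0.0587
grasp_force: 64.7
```

```bash
python3 -c "
from h import *
to(.484,-.427,.2)"
```

```text
t 24.1 pos [ 0.5516 -0.1253  0.1054] yaw -0.67 j [-0.22  0.47 -0.05  1.05 -0.   -2.69] F [-0.7 -0.4 -1. ] g 0.0587 64.7 tilt [ 0. -0. -1.]
shift frac [ 0.6728  1.392  -0.4726] turn z frac None
```

Call:
apply_moves:
  steps:
    - [[0,0,-0.09],[0,0,0.039],0]
    - [[0,0,-0.09],[0,0,0.039],0]
    - [[0,0,-0.09],[0,0,0.039],0]
    - [[0,0,-0.09],[0,0,0.039],0]
    - [[0,0,-0.09],[0,0,0.039],0]
    - [[0,0,0],[0,0,0.039],0]
    - [[0,0,0],[0,0,0.039],0]
    - [[0,0,0],[0,0,0.039],0]

```text
clock: 24.77
eef_pos: [0.5517, -0.1252, 0.1959]
tool_rot: [-0.676, 0.737, -0.0, 0.0]
ft_force: [0.1, -0.5, -0.9]
grip_width: 0.0588
grasp_force: 64.7
```

```bash
python3 -c "
from h import *
to(.484,-.427,.14)"
```

```text
t 24.8 pos [ 0.5517 -0.1252  0.1959] yaw -1.657 j [-0.22  0.4   0.09  1.26 -0.   -1.71] F [ 0.1 -0.5 -0.9] g 0.0588 64.7 tilt [ 0.001 -0.    -1.   ]
shift frac [1.5322 0.2085 0.2796] turn z frac None
```

Call:
apply_moves:
  steps:
    - [[0.17,0.023,0],[0,0,0],0]
    - [[0.17,0.023,0],[0,0,0],0]
    - [[0.17,0.023,0],[0,0,0],0]
    - [[0.17,0.023,0],[0,0,0],0]
    - [[0.17,0.023,0],[0,0,0],0]
    - [[0.17,0.023,0],[0,0,0],0]
    - [[0.17,0.023,0],[0,0,0],0]
    - [[0.17,0.023,0],[0,0,0],0]

```text
clock: 25.43
eef_pos: [0.4926, -0.3949, 0.1952]
tool_rot: [-0.678, 0.735, 0.0, -0.0]
ft_force: [2.0, 0.1, -0.1]
grip_width: 0.0589
grasp_force: 64.7
```

Call:
apply_moves:
  steps:
    - [[0.17,0.024,0],[0,0,0],0]
    - [[0,0,0.15],[0,0,0],0]
    - [[0,0,0.15],[0,0,0],0]
    - [[0,0,0.15],[0,0,0],0]
    - [[0,0,0.15],[0,0,0],0]
    - [[0,0,0.15],[0,0,0],0]
    - [[0,0,0],[0,0,0],0]
    - [[0,0,0],[0,0,0],0]

```text
clock: 26.1
eef_pos: [0.4843, -0.4256, 0.0433]
tool_rot: [-0.678, 0.735, 0.003, -0.0]
ft_force: [-0.3, 0.7, 0.3]
grip_width: 0.0586
grasp_force: 64.7
```

```bash
python3 -c "
from h import *
to(.484,-.427,.03)
im,d=camera('top'); cv2.imwrite('pics/top1.png',cv2.resize(im[180:290,260:440],None,fx=4,fy=4)[:,:,::-1])"
```

```text
t 26.1 pos [ 0.4843 -0.4256  0.0433] yaw -1.65 j [-0.72  0.67  0.13  1.03 -0.   -2.21] F [-0.3  0.7  0.3] g 0.0586 64.7 tilt [-0.004  0.004 -1.   ]
shift frac [0.0072 0.0007 0.0667] turn z frac None
```

View pics/top1.png

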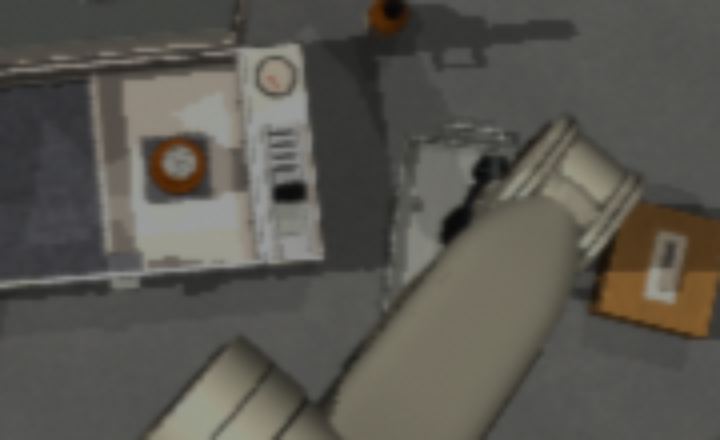

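The jar is open (white desiccant at crop (178,163)) and the gripper is holding the cap over the tray, clear of the tissue box. I'll lower and release.

Call:
apply_moves:
  steps:
    - [[0.005,0,0.03],[0,0,0],0]
    - [[0,0,0.02],[0,0,0],0]
    - [[0,0,0.01],[0,0,0],0]
    - [[0,0,0.004],[0,0,0],0]
    - [[0,0,0],[0,0,0],0]
    - [[0,0,0],[0,0,0],0]
    - [[0,0,0],[0,0,0],0]
    - [[0,0,0],[0,0,0],0]

```text
clock: 26.82
eef_pos: [0.4859, -0.428, 0.0328]
tool_rot: [-0.678, 0.735, -0.0, 0.0]
ft_force: [0.6, 0.6, -0.9]
grip_width: 0.0585
grasp_force: 64.7
```

Call:
apply_moves:
  steps:
    - [[0,0,0],[0,0,0],1]
    - [[0,0,0],[0,0,0],1]
    - [[0,0,0],[0,0,0],1]
    - [[0,0,0],[0,0,0],1]
    - [[0,0,-0.05],[0,0,0],1]
    - [[0,0,-0.1],[0,0,0],1]
    - [[0,0,-0.2],[0,0,0],1]
    - [[0,0,-0.2],[0,0,0],1]

```text
clock: 27.48
eef_pos: [0.4846, -0.4268, 0.1426]
tool_rot: [-0.679, 0.735, 0.002, -0.0]
ft_force: [0.6, -0.4, 0.3]
grip_width: 0.0854
grasp_force: 0.0
```

Call:
apply_moves:
  steps:
    - [[0,0,-0.2],[0,0,0],1]
    - [[0,0,-0.2],[0,0,0],1]
    - [[-0.15,0,0],[0,0,0.039],1]
    - [[0,0,0],[0,0,0.039],1]
    - [[0,0,0],[0,0,0.039],1]
    - [[0,0,0],[0,0,0.039],1]
    - [[0,0,0],[0,0,0.039],1]
    - [[0,0,0],[0,0,0.039],1]

```text
clock: 28.15
eef_pos: [0.4882, -0.3978, 0.2237]
tool_rot: [-0.366, 0.93, -0.0, 0.0]
ft_force: [0.1, -0.4, 0.5]
grip_width: 0.0851
grasp_force: 0.0
```

Run:
```python
from h import *
to(.404,.283,.22,.08)
im,d=camera('top'); P=cloud('top',d); Z=P[:,:,2]
cv2.imwrite('pics/top2.png',im[:,:,::-1])
m=((Z>.045)&(Z<.075)&(im.min(2)>90)).astype(np.uint8); m[:,:]*=1
n,l,st,c=cv2.connectedComponentsWithStats(m[180:300,140:235])
for i in range(1,n):
    if st[i,4]>25: q=P[180:300,140:235][l==i]; print(st[i],((q.min(0)+q.max(0))/2).round(4),(q.max(0)-q.min(0)).round(3))
s=im[200:275,350:402]; mm=s.max(2)<35; v,u=np.nonzero(mm); print('dark in tray',mm.sum(),u.mean()+350,v.mean()+200)
```

```text
t 28.1 pos [ 0.4882 -0.3978  0.2237] yaw -2.391 j [-0.68  0.51  0.34  1.4  -0.   -1.43] F [ 0.1 -0.4  0.5] g 0.0851 0.0 tilt [ 0.001 -0.001 -1.   ]
shift frac [-2.0137  2.7767  0.016 ] turn z frac -0.7865940512167281
[63 14 10  9 37] [0.6435 0.2695 0.0617] [0.034 0.04  0.023]
[28 34 10 10 39] [0.5602 0.4113 0.057 ] [0.037 0.039 0.022]
[58 72 10 10 45] [0.404  0.2844 0.0614] [0.036 0.038 0.025]
dark in tray 40 377.525 227.8
```

Call:
apply_moves:
  steps:
    - [[0,0,0],[0,0,0.0353],1]
    - [[0,0,0],[0,0,0.0353],1]
    - [[0,0,0],[0,0,0.0353],1]
    - [[0,0,0],[0,0,0.0353],1]
    - [[0,0,0],[0,0,0.0353],1]
    - [[0,0,0],[0,0,0.0353],1]
    - [[0.0075,0.2,0],[0,0,0],1]
    - [[0.0075,0.2,0],[0,0,0],1]

```text
clock: 28.87
eef_pos: [0.4776, -0.3192, 0.2219]
tool_rot: [-0.045, 0.999, 0.0, -0.0]
ft_force: [0.3, 1.3, 1.0]
grip_width: 0.0855
grasp_force: 0.0
```

Call:
apply_moves:
  steps:
    - [[0.0075,0.2,0],[0,0,0],1]
    - [[0.0075,0.2,0],[0,0,0],1]
    - [[0.0075,0.2,0],[0,0,0],1]
    - [[0.0075,0.2,0],[0,0,0],1]
    - [[0.0075,0.2,0],[0,0,0],1]
    - [[0.0075,0.2,0],[0,0,0],1]
    - [[0.0075,0.2,0],[0,0,0],1]
    - [[0.0075,0.2,0],[0,0,0],1]

```text
clock: 29.53
eef_pos: [0.4363, 0.0007, 0.2235]
tool_rot: [-0.047, 0.999, -0.0, 0.001]
ft_force: [0.4, 0.2, 0.1]
grip_width: 0.0853
grasp_force: 0.0
```

Call:
apply_moves:
  steps:
    - [[0.0075,0.2,0],[0,0,0],1]
    - [[0.0075,0.2,0],[0,0,0],1]
    - [[0.0075,0.2,0],[0,0,0],1]
    - [[0.0075,0.2,0],[0,0,0],1]
    - [[0.0075,0.2,0],[0,0,0],1]
    - [[0.0075,0.2,0],[0,0,0],1]
    - [[0.0075,0.22,0],[0,0,0],1]
    - [[0,0,0],[0,0,0],1]

```text
clock: 30.2
eef_pos: [0.4, 0.2852, 0.2233]
tool_rot: [-0.051, 0.999, 0.002, 0.001]
ft_force: [0.6, -0.5, -0.0]
grip_width: 0.0856
grasp_force: 0.0
```

```bash
cat >> h.py <<'E'
def cases():
    for n in('side','top'):
        im,d=camera(n); P=cloud(n,d); Z=P[:,:,2]
        ok=(Z>.045)&(Z<.066)&(P[:,:,1]>.16)&(P[:,:,1]<.5)&(P[:,:,0]>.25)&(P[:,:,0]<.75)&(im.min(2)>60)
        k,l,st,c=cv2.connectedComponentsWithStats(ok.astype(np.uint8))
        for i in range(1,k):
            if st[i,4]>20: q=P[l==i]; print(n,st[i],((q.min(0)+q.max(0))/2).round(4),(q.max(0)-q.min(0)).round(3))
E
python3 - <<'E'
from h import *
to(.404,.2835,.04,-3.056)
cases()
E
```

```text
t 30.2 pos [0.4    0.2852 0.2233] yaw -3.04 j [ 0.62  0.23 -0.07  1.26  0.    0.52] F [ 0.6 -0.5 -0. ] g 0.0856 0.0 tilt [ 0.001  0.004 -1.   ]
shift frac [-0.0171 -0.0145  0.9166] turn z frac 0.005131034518103665
side [189 270  15  14 155] [0.6422 0.277  0.0541] [0.04  0.04  0.017]
side [272 294  15  15 167] [0.4051 0.2906 0.0539] [0.04  0.045 0.017]
side [192 311  17  16 185] [0.5595 0.4168 0.0535] [0.039 0.042 0.017]
top [203 194  10  10  40] [0.643  0.2692 0.0571] [0.038 0.037 0.018]
top [168 214  10  10  44] [0.5593 0.4118 0.0564] [0.039 0.038 0.017]
```

Call:
apply_moves:
  steps:
    - [[-0.019,-0.008,0.1],[0,0,0],1]
    - [[0,0,0.17],[0,0,0],1]
    - [[0,0,0.17],[0,0,0],1]
    - [[0,0,0.17],[0,0,0],1]
    - [[0,0,0.17],[0,0,0],1]
    - [[0,0,0.13],[0,0,0],1]
    - [[0,0,0],[0,0,0],1]
    - [[0,0,0],[0,0,0],0]

```text
clock: 30.97
eef_pos: [0.4042, 0.2754, 0.0401]
tool_rot: [-0.045, 0.999, -0.001, -0.002]
ft_force: [-0.2, 0.3, 0.2]
grip_width: 0.0755
grasp_force: 0.0
```

Call:
apply_moves:
  steps:
    - [[0,0,0],[0,0,0],0]
    - [[0,0,0],[0,0,0],0]
    - [[0,0,0],[0,0,0],0]
    - [[0,0,0],[0,0,0],0]
    - [[0,0,0],[0,0,0],0]
    - [[0,0,0],[0,0,0],0]
    - [[0,0,0],[0,0,0],0]
    - [[0,0,0],[0,0,0],0]

```text
clock: 31.63
eef_pos: [0.407, 0.2788, 0.0435]
tool_rot: [-0.046, 0.999, 0.002, 0.003]
ft_force: [0.0, 1.1, 6.6]
grip_width: 0.0386
grasp_force: 59.5
```

Run:
```python
from h import *
to(.404,.2835,.04,-3.056)
for p in[(-.055,.087),(0,.087),(.055,.087)]: print(tobox(p,np.array([.544,-.0435]),.0855))
```

```text
t 31.6 pos [0.407  0.2788 0.0435] yaw -3.05 j [ 0.6   0.42 -0.33  0.82 -0.    0.51] F [0.  1.1 6.6] g 0.0386 59.5 tilt [ 0.005  0.003 -1.   ]
shift frac [0.013  0.0249 0.0173] turn z frac 0.0018148570714205457
[0.48177147 0.03848543]
[0.53657056 0.0431822 ]
[0.59136965 0.04787897]
```

Call:
apply_moves:
  steps:
    - [[0,0,-0.05],[0,0,0],0]
    - [[0,0,-0.14],[0,0,0],0]
    - [[0,0,-0.14],[0,0,0],0]
    - [[0,0,-0.14],[0,0,0],0]
    - [[0,0,-0.14],[0,0,0],0]
    - [[-0.038,-0.176,0],[0,0,0],0]
    - [[-0.038,-0.176,0],[0,0,0],0]
    - [[-0.038,-0.176,0],[0,0,0],0]

```text
clock: 32.3
eef_pos: [0.4375, 0.1736, 0.1646]
tool_rot: [-0.047, 0.999, 0.0, 0.001]
ft_force: [1.0, -0.4, -2.2]
grip_width: 0.0386
grasp_force: 60.8
```

Call:
apply_moves:
  steps:
    - [[-0.038,-0.176,0],[0,0,0],0]
    - [[-0.038,-0.176,0],[0,0,0],0]
    - [[-0.038,-0.176,0],[0,0,0],0]
    - [[-0.038,-0.176,0],[0,0,0],0]
    - [[0,0,0],[0,0,0],0]
    - [[0,0,0],[0,0,0],0]
    - [[0,0,0],[0,0,0],0]
    - [[0,0,0],[0,0,0],0]

```text
clock: 32.97
eef_pos: [0.4798, 0.0376, 0.1629]
tool_rot: [-0.046, 0.999, 0.0, -0.0]
ft_force: [-0.1, 0.4, -1.9]
grip_width: 0.0382
grasp_force: 61.0
```

Run:
```python
from h import *
to(.482,.0385,.066,-3.056)
im,d=camera('side'); cv2.imwrite('pics/side3.png',cv2.resize(im[120:350,160:360],None,fx=3,fy=2.6)[:,:,::-1])
```

```text
t 33.0 pos [0.4798 0.0376 0.1629] yaw -3.049 j [ 0.08  0.26 -0.2   1.11  0.   -0.01] F [-0.1  0.4 -1.9] g 0.0382 61.0 tilt [-0.  0. -1.]
shift frac [-0.0116  0.0031  0.4847] turn z frac 0.0021358587772445925
```

View pics/side3.png

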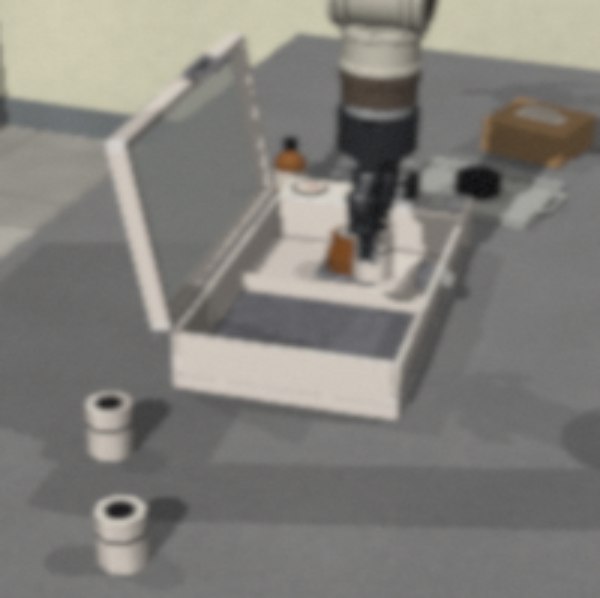

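The side view shows the held case over the bay, the black cap lying in the tray at crop (478,182), and the other two cases standing. I'll lower it now.

Call:
apply_moves:
  steps:
    - [[-0.01,0,0.1],[0,0,0],0]
    - [[0,0,0.12],[0,0,0],0]
    - [[0,0,0.12],[0,0,0],0]
    - [[0,0,0.1],[0,0,0],0]
    - [[0,0,0.04],[0,0,0],0]
    - [[0,0,0.01],[0,0,0],0]
    - [[0,0,0],[0,0,0],0]
    - [[0,0,0],[0,0,0],0]

```text
clock: 33.68
eef_pos: [0.4828, 0.0376, 0.0653]
tool_rot: [-0.046, 0.999, 0.0, 0.001]
ft_force: [0.4, -0.9, -0.7]
grip_width: 0.0384
grasp_force: 61.0
```

Run:
```python
from h import *
to(.482,.0385,.0635,-3.056)
```

```text
t 33.7 pos [0.4828 0.0376 0.0653] yaw -3.049 j [ 0.08  0.37 -0.33  0.87 -0.   -0.01] F [ 0.4 -0.9 -0.7] g 0.0384 61.0 tilt [ 0.001  0.    -1.   ]
shift frac [0.0038 0.0047 0.0091] turn z frac 0.002100243480998187
```

Call:
apply_moves:
  steps:
    - [[0,0,0.007],[0,0,0],0]
    - [[0,0,0],[0,0,0],1]
    - [[0,0,0],[0,0,0],1]
    - [[0,0,0],[0,0,0],1]
    - [[0,0,0],[0,0,0],1]
    - [[0,0,-0.05],[0,0,0],1]
    - [[0,0,-0.15],[0,0,0],1]
    - [[0,0,-0.19],[0,0,0],1]

```text
clock: 34.35
eef_pos: [0.4798, 0.0367, 0.1402]
tool_rot: [-0.045, 0.999, -0.0, -0.003]
ft_force: [1.2, -0.7, 0.5]
grip_width: 0.0856
grasp_force: 0.0
```

Call:
apply_moves:
  steps:
    - [[0,0,-0.19],[0,0,0],1]
    - [[0,0,-0.19],[0,0,0],1]
    - [[-0.129,0.153,0],[0,0,0],1]
    - [[-0.129,0.153,0],[0,0,0],1]
    - [[-0.129,0.153,0],[0,0,0],1]
    - [[-0.129,0.153,0],[0,0,0],1]
    - [[-0.129,0.153,0],[0,0,0],1]
    - [[-0.129,0.153,0],[0,0,0],1]

```text
clock: 35.02
eef_pos: [0.6204, 0.2354, 0.2183]
tool_rot: [-0.045, 0.999, 0.0, 0.0]
ft_force: [1.6, -0.4, 1.4]
grip_width: 0.0856
grasp_force: 0.0
```

Call:
apply_moves:
  steps:
    - [[-0.129,0.153,0],[0,0,0],1]
    - [[0,0,0],[0,0,0],1]
    - [[0,0,0],[0,0,0],1]
    - [[0,0,0],[0,0,0],1]
    - [[0,0,0],[0,0,0],1]
    - [[0,0,0],[0,0,0],1]
    - [[0,0,0],[0,0,0],1]
    - [[0,0,0],[0,0,0],1]

```text
clock: 35.68
eef_pos: [0.6425, 0.2657, 0.2187]
tool_rot: [-0.045, 0.999, 0.0, 0.001]
ft_force: [-0.3, 0.3, -0.1]
grip_width: 0.0851
grasp_force: 0.0
```

Run:
```python
from h import *
to(.6425,.268,.04,-3.056)
cases()
im,d=camera('side'); cv2.imwrite('pics/side4.png',cv2.resize(im[120:350,160:360],None,fx=3,fy=2.6)[:,:,::-1])
```

```text
t 35.7 pos [0.6425 0.2657 0.2187] yaw -3.052 j [ 0.39  0.66  0.59  1.49 -0.    0.3 ] F [-0.3  0.3 -0.1] g 0.0851 0.0 tilt [ 0.001  0.001 -1.   ]
shift frac [3.000e-04 1.120e-02 8.934e-01] turn z frac 0.001304004811963226
side [189 270  15  13 150] [0.6424 0.2762 0.0541] [0.041 0.041 0.017]
side [192 311  17  16 193] [0.5596 0.4176 0.0535] [0.041 0.041 0.017]
top [168 214  10  10  46] [0.5586 0.4108 0.0578] [0.038 0.038 0.016]
```

View pics/side4.png

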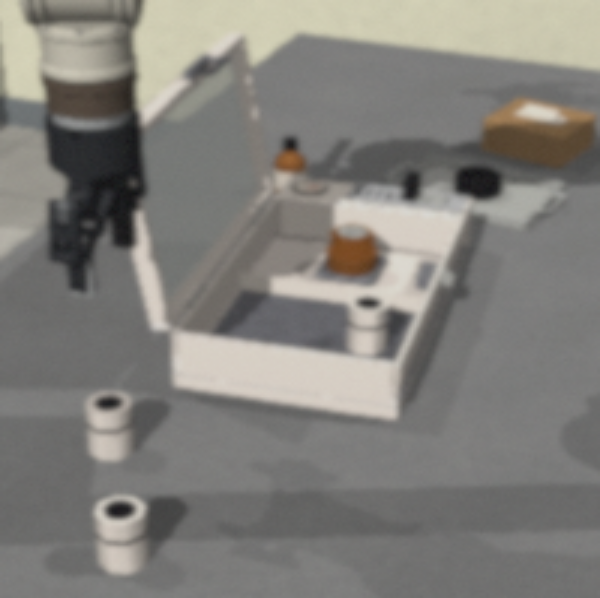

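The first case stands upright in the bay at crop (367,325), and case1 is at (108,425) below the gripper.

Call:
apply_moves:
  steps:
    - [[0,0.009,0.1],[0,0,0],1]
    - [[0,0,0.17],[0,0,0],1]
    - [[0,0,0.17],[0,0,0],1]
    - [[0,0,0.17],[0,0,0],1]
    - [[0,0,0.17],[0,0,0],1]
    - [[0,0,0.11],[0,0,0],1]
    - [[0,0,0],[0,0,0],1]
    - [[0,0,0],[0,0,0],0]

```text
clock: 36.5
eef_pos: [0.6413, 0.2679, 0.0377]
tool_rot: [-0.045, 0.999, -0.001, -0.002]
ft_force: [0.1, 0.8, 0.2]
grip_width: 0.0758
grasp_force: 0.0
```

Call:
apply_moves:
  steps:
    - [[0,0,0],[0,0,0],0]
    - [[0,0,0],[0,0,0],0]
    - [[0,0,0],[0,0,0],0]
    - [[0,0,0],[0,0,0],0]
    - [[0,0,0],[0,0,0],0]
    - [[0,0,0],[0,0,0],0]
    - [[0,0,0],[0,0,0],0]
    - [[0,0,0],[0,0,0],0]

```text
clock: 37.17
eef_pos: [0.6446, 0.2696, 0.0427]
tool_rot: [-0.046, 0.999, 0.001, 0.003]
ft_force: [0.4, 1.1, 6.3]
grip_width: 0.0382
grasp_force: 60.6
```

Run:
```python
from h import *
to(.5365,.043,.16,-3.056)
```

```text
t 37.2 pos [0.6446 0.2696 0.0427] yaw -3.051 j [0.4  0.76 0.31 1.11 0.   0.3 ] F [0.4 1.1 6.3] g 0.0382 60.6 tilt [ 0.006  0.003 -1.   ]
shift frac [ 0.6378 -1.0776 -0.5927] turn z frac 0.0017365120281246681
```

Call:
apply_moves:
  steps:
    - [[0,0,-0.05],[0,0,0],0]
    - [[0,0,-0.14],[0,0,0],0]
    - [[0,0,-0.14],[0,0,0],0]
    - [[0,0,-0.14],[0,0,0],0]
    - [[0,0,-0.14],[0,0,0],0]
    - [[0.091,-0.154,0],[0,0,0],0]
    - [[0.091,-0.154,0],[0,0,0],0]
    - [[0.091,-0.154,0],[0,0,0],0]

```text
clock: 37.83
eef_pos: [0.5961, 0.1709, 0.1625]
tool_rot: [-0.046, 0.999, -0.0, 0.001]
ft_force: [1.2, 0.3, -1.6]
grip_width: 0.0382
grasp_force: 60.6
```

Call:
apply_moves:
  steps:
    - [[0.091,-0.154,0],[0,0,0],0]
    - [[0.091,-0.154,0],[0,0,0],0]
    - [[0.091,-0.154,0],[0,0,0],0]
    - [[0.091,-0.154,0],[0,0,0],0]
    - [[0,0,0],[0,0,0],0]
    - [[0,0,0],[0,0,0],0]
    - [[0,0,0],[0,0,0],0]
    - [[0,0,0],[0,0,0],0]

```text
clock: 38.5
eef_pos: [0.5358, 0.0429, 0.1617]
tool_rot: [-0.046, 0.999, 0.0, 0.001]
ft_force: [-0.6, 0.6, -2.4]
grip_width: 0.0386
grasp_force: 60.7
```

Run:
```python
from h import *
to(.5365,.043,.064,-3.056)
```

```text
t 38.5 pos [0.5358 0.0429 0.1617] yaw -3.05 j [ 0.08  0.37 -0.05  1.15  0.   -0.01] F [-0.6  0.6 -2.4] g 0.0386 60.7 tilt [ 0.001  0.    -1.   ]
shift frac [-0.0028  0.      0.4883] turn z frac 0.0019829789522149786
```

Call:
apply_moves:
  steps:
    - [[0,0,0.1],[0,0,0],0]
    - [[0,0,0.12],[0,0,0],0]
    - [[0,0,0.12],[0,0,0],0]
    - [[0,0,0.1],[0,0,0],0]
    - [[0,0,0.04],[0,0,0],0]
    - [[0,0,0.008],[0,0,0],0]
    - [[0,0,0.004],[0,0,0],0]
    - [[0,0,0],[0,0,0],0]

```text
clock: 39.17
eef_pos: [0.5359, 0.0429, 0.0631]
tool_rot: [-0.046, 0.999, 0.0, 0.0]
ft_force: [-0.8, -0.3, -2.3]
grip_width: 0.0385
grasp_force: 60.7
```

Call:
apply_moves:
  steps:
    - [[0,0,0.002],[0,0,0],1]
    - [[0,0,0],[0,0,0],1]
    - [[0,0,0],[0,0,0],1]
    - [[0,0,0],[0,0,0],1]
    - [[0,0,-0.05],[0,0,0],1]
    - [[0,0,-0.15],[0,0,0],1]
    - [[0,0,-0.19],[0,0,0],1]
    - [[0,0,-0.19],[0,0,0],1]

```text
clock: 39.83
eef_pos: [0.5342, 0.042, 0.1797]
tool_rot: [-0.045, 0.999, -0.0, -0.001]
ft_force: [1.1, -0.4, 0.7]
grip_width: 0.0855
grasp_force: 0.0
```

Call:
apply_moves:
  steps:
    - [[0,0,-0.19],[0,0,0],1]
    - [[-0.031,0.2,0],[0,0,0],1]
    - [[-0.031,0.2,0],[0,0,0],1]
    - [[-0.031,0.2,0],[0,0,0],1]
    - [[-0.031,0.2,0],[0,0,0],1]
    - [[-0.031,0.2,0],[0,0,0],1]
    - [[-0.031,0.2,0],[0,0,0],1]
    - [[-0.031,0.2,0],[0,0,0],1]

```text
clock: 40.5
eef_pos: [0.5528, 0.3268, 0.2176]
tool_rot: [-0.045, 0.999, 0.0, 0.001]
ft_force: [1.3, 0.1, 0.3]
grip_width: 0.0851
grasp_force: 0.0
```

Call:
apply_moves:
  steps:
    - [[-0.031,0.2,0],[0,0,0],1]
    - [[-0.031,0.2,0],[0,0,0],1]
    - [[0,0,0],[0,0,0],1]
    - [[0,0,0],[0,0,0],1]
    - [[0,0,0],[0,0,0],1]
    - [[0,0,0],[0,0,0],1]
    - [[0,0,0],[0,0,0],1]
    - [[0,0,0],[0,0,0],1]

```text
clock: 41.17
eef_pos: [0.5586, 0.4043, 0.2175]
tool_rot: [-0.044, 0.999, 0.0, 0.0]
ft_force: [-0.1, -0.1, 0.0]
grip_width: 0.085
grasp_force: 0.0
```

Run:
```python
from h import *
to(.559,.41,.039,-3.056)
cases()
im,d=camera('side'); cv2.imwrite('pics/side5.png',cv2.resize(im[120:350,160:360],None,fx=3,fy=2.6)[:,:,::-1])
```

```text
t 41.2 pos [0.5586 0.4043 0.2175] yaw -3.053 j [ 0.63  0.65  0.56  1.48 -0.    0.54] F [-0.1 -0.1  0. ] g 0.085 0.0 tilt [ 0.001  0.001 -1.   ]
shift frac [-0.0039  0.028   0.8923] turn z frac 0.0010410840805784656
side [192 311  17  16 191] [0.5588 0.4161 0.0536] [0.04  0.044 0.016]
```

View pics/side5.png

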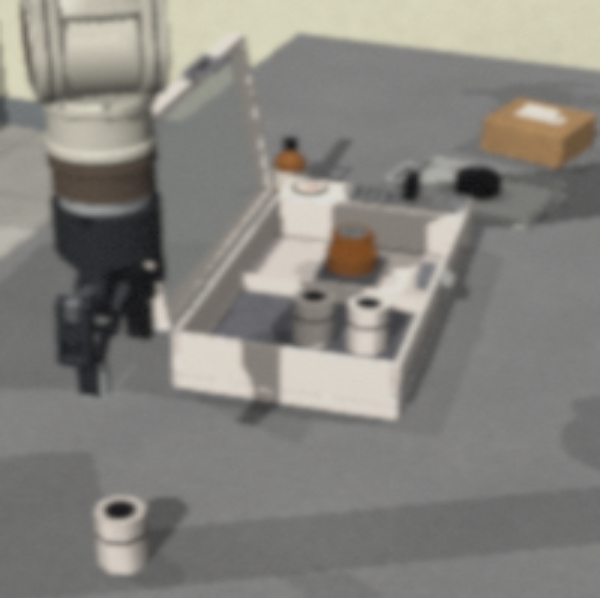

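Two cases now stand in the bay at crop (314,318) and (367,325). The last one is still on the bench at (120,535).

Call:
apply_moves:
  steps:
    - [[-0.004,0.026,0.1],[0,0,0],1]
    - [[0,0,0.17],[0,0,0],1]
    - [[0,0,0.17],[0,0,0],1]
    - [[0,0,0.17],[0,0,0],1]
    - [[0,0,0.17],[0,0,0],1]
    - [[0,0,0.11],[0,0,0],1]
    - [[0,0,0],[0,0,0],1]
    - [[0,0,0],[0,0,0],0]

```text
clock: 41.98
eef_pos: [0.5575, 0.41, 0.037]
tool_rot: [-0.045, 0.999, -0.001, -0.002]
ft_force: [-0.6, 0.1, 1.3]
grip_width: 0.0756
grasp_force: 0.0
```

Call:
apply_moves:
  steps:
    - [[0,0,0],[0,0,0],0]
    - [[0,0,0],[0,0,0],0]
    - [[0,0,0],[0,0,0],0]
    - [[0,0,0],[0,0,0],0]
    - [[0,0,0],[0,0,0],0]
    - [[0,0,0],[0,0,0],0]
    - [[0,0,0],[0,0,0],0]
    - [[0,0,0],[0,0,0],0]

```text
clock: 42.65
eef_pos: [0.5602, 0.4125, 0.0418]
tool_rot: [-0.046, 0.999, 0.002, 0.003]
ft_force: [0.4, 0.2, 6.8]
grip_width: 0.0381
grasp_force: 60.7
```

Run:
```python
from h import *
to(.588,.0475,.16,-3.056)
```

```text
t 42.6 pos [0.5602 0.4125 0.0418] yaw -3.051 j [ 0.63  0.76  0.29  1.1  -0.    0.54] F [0.4 0.2 6.8] g 0.0381 60.7 tilt [ 0.005  0.004 -1.   ]
shift frac [ 0.0244 -1.828  -0.597 ] turn z frac 0.0017368064208270343
```

Call:
apply_moves:
  steps:
    - [[0,0,-0.05],[0,0,0],0]
    - [[0,0,-0.14],[0,0,0],0]
    - [[0,0,-0.14],[0,0,0],0]
    - [[0,0,-0.14],[0,0,0],0]
    - [[0,0,-0.14],[0,0,0],0]
    - [[0.0025,-0.183,0],[0,0,0],0]
    - [[0.0025,-0.183,0],[0,0,0],0]
    - [[0.0025,-0.183,0],[0,0,0],0]

```text
clock: 43.32
eef_pos: [0.5667, 0.3011, 0.1618]
tool_rot: [-0.046, 0.999, 0.0, 0.001]
ft_force: [0.7, 0.2, -1.6]
grip_width: 0.038
grasp_force: 60.6
```

Call:
apply_moves:
  steps:
    - [[0.0025,-0.183,0],[0,0,0],0]
    - [[0.0025,-0.183,0],[0,0,0],0]
    - [[0.0025,-0.183,0],[0,0,0],0]
    - [[0.0025,-0.183,0],[0,0,0],0]
    - [[0.0025,-0.183,0],[0,0,0],0]
    - [[0.0025,-0.183,0],[0,0,0],0]
    - [[0.0025,-0.183,0],[0,0,0],0]
    - [[0,0,0],[0,0,0],0]

```text
clock: 43.98
eef_pos: [0.5865, 0.0393, 0.161]
tool_rot: [-0.041, 0.999, -0.002, -0.0]
ft_force: [0.3, 1.7, -1.0]
grip_width: 0.0383
grasp_force: 60.7
```

Run:
```python
from h import *
to(.588,.0475,.0625,-3.056)
```

```text
t 44.0 pos [0.5865 0.0393 0.161 ] yaw -3.059 j [ 0.07  0.46  0.09  1.2  -0.   -0.01] F [ 0.3  1.7 -1. ] g 0.0383 60.7 tilt [-0.    -0.004 -1.   ]
shift frac [-0.0109  0.0421  0.4925] turn z frac -0.0008542146083371706
```

Call:
apply_moves:
  steps:
    - [[0,0,0],[0,0,0],0]
    - [[0,0,0.1],[0,0,0],0]
    - [[0,0,0.12],[0,0,0],0]
    - [[0,0,0.12],[0,0,0],0]
    - [[0,0,0.1],[0,0,0],0]
    - [[0,0,0.04],[0,0,0],0]
    - [[0,0,0.01],[0,0,0],0]
    - [[0,0,0.004],[0,0,0],0]

```text
clock: 44.65
eef_pos: [0.5866, 0.0472, 0.0619]
tool_rot: [-0.046, 0.999, 0.0, -0.0]
ft_force: [0.4, 0.5, -1.3]
grip_width: 0.038
grasp_force: 60.8
```

Call:
apply_moves:
  steps:
    - [[0,0,0],[0,0,0],0]
    - [[0,0,0],[0,0,0],1]
    - [[0,0,0],[0,0,0],1]
    - [[0,0,0],[0,0,0],1]
    - [[0,0,0],[0,0,0],1]
    - [[0,0,-0.05],[0,0,0],1]
    - [[0,0,-0.15],[0,0,0],1]
    - [[0,0,-0.19],[0,0,0],1]

```text
clock: 45.32
eef_pos: [0.5841, 0.0458, 0.138]
tool_rot: [-0.045, 0.999, -0.0, -0.004]
ft_force: [0.8, -0.1, -0.3]
grip_width: 0.0853
grasp_force: 0.0
```

Call:
apply_moves:
  steps:
    - [[0,0,-0.19],[0,0,0],1]
    - [[0.1,0,-0.19],[0,0,0],1]
    - [[0.1,0,-0.19],[0,0,0],1]
    - [[0.1,0,-0.19],[0,0,0],1]
    - [[0.1,0,-0.19],[0,0,0],1]
    - [[0.1,0,-0.19],[0,0,0],1]
    - [[0.1,0,-0.19],[0,0,0],1]
    - [[0,0,0],[0,0,0],1]

```text
clock: 45.98
eef_pos: [0.4695, 0.0353, 0.4087]
tool_rot: [-0.045, 0.999, 0.0, 0.007]
ft_force: [0.2, 0.8, 1.2]
grip_width: 0.0855
grasp_force: 0.0
```

Run:
```python
from h import *
to(.588,.0475,.0625,-3.056)
im,d=camera('side'); cv2.imwrite('pics/side6.png',cv2.resize(im[100:330,170:370],None,fx=3.2,fy=2.6)[:,:,::-1]); np.savez('side6.npz',im=im,d=d)
im,d=camera('top'); P=cloud('top',d); np.savez('top6.npz',im=im,d=d)
o=np.array([.544,-.0435]);a=.0855
B=P.copy().reshape(-1,3); xy=(B[:,:2]-o)@np.array([[np.cos(a),-np.sin(a)],[np.sin(a),np.cos(a)]]); B=np.c_[xy*1000,B[:,2]*1000]
m=(abs(B[:,1]-12)<175)&(B[:,0]>60)&(B[:,0]<230)&(B[:,2]>90)&(B[:,2]<330); q=B[m]
for lo in range(90,310,20):
    k=q[(q[:,2]>=lo)&(q[:,2]<lo+20)]
    if len(k): print(lo,len(k),k[:,0].min().round(),np.median(k[:,0]).round(),k[:,0].max().round(), k[:,1].min().round(),k[:,1].max().round())
```

```text
t 46.0 pos [0.4695 0.0353 0.4087] yaw -3.051 j [ 0.08  0.16  0.32  1.71 -0.   -0.02] F [0.2 0.8 1.2] g 0.0855 0.0 tilt [ 0.015  0.001 -1.   ]
shift frac [-0.5698  0.0076  1.7398] turn z frac 0.0016232319919730392
90 258 109.0 127.0 136.0 -156.0 183.0
110 147 115.0 133.0 138.0 -159.0 186.0
130 158 119.0 136.0 141.0 -157.0 187.0
150 157 122.0 139.0 145.0 -156.0 186.0
170 169 122.0 142.0 149.0 -159.0 186.0
190 163 126.0 145.0 151.0 -157.0 185.0
210 142 131.0 149.0 154.0 -156.0 184.0
230 155 132.0 151.0 155.0 -159.0 185.0
250 17 136.0 141.0 152.0 -157.0 186.0
270 61 140.0 146.0 166.0 -155.0 187.0
290 524 124.0 153.0 166.0 -158.0 186.0
```

View pics/side6.png

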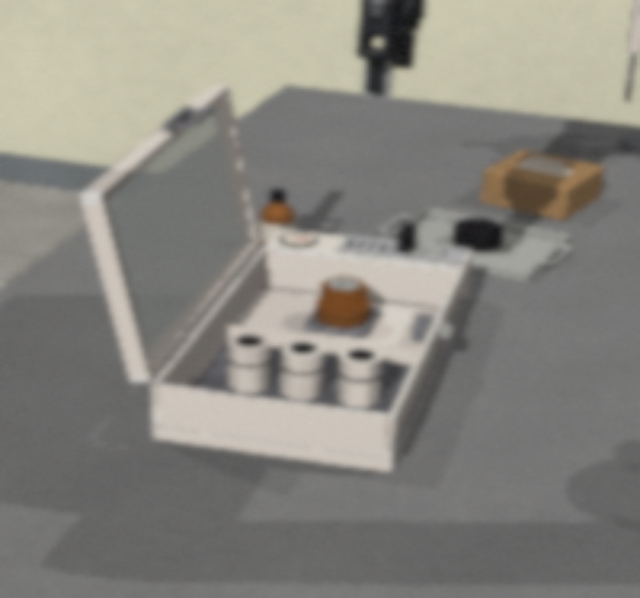

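The side view shows all three cases upright in the bay (crop (248,362), (301,370), (360,378)) and the cap in the tray at (479,235). The door edge is near box x 140–166 mm, z 0.298. I'll turn the jaws along the box's x to straddle that edge.

Call:
apply_moves:
  steps:
    - [[0,0,0],[0,0,0.0383],1]
    - [[0,0,0],[0,0,0.0383],1]
    - [[0,0,0],[0,0,0.0383],1]
    - [[0,0,0],[0,0,0.0383],1]
    - [[0,0,0],[0,0,0.0383],1]
    - [[0,0,0],[0,0,0.0383],1]
    - [[0,0,0],[0,0,0.0383],1]
    - [[0,0,0],[0,0,0.0383],1]

```text
clock: 46.75
eef_pos: [0.4705, 0.0354, 0.3971]
tool_rot: [0.425, 0.905, -0.001, -0.001]
ft_force: [-0.3, -0.4, -1.0]
grip_width: 0.0852
grasp_force: 0.0
```

Call:
apply_moves:
  steps:
    - [[0,0,0],[0,0,0.0383],1]
    - [[0,0,0],[0,0,0.0383],1]
    - [[0,0,0],[0,0,0.0383],1]
    - [[0,0,0],[0,0,0.0383],1]
    - [[0,0,0],[0,0,0.0383],1]
    - [[0,0,0],[0,0,0],1]
    - [[0,0,0],[0,0,0],1]
    - [[0,0,0],[0,0,0],1]

```text
clock: 47.42
eef_pos: [0.4706, 0.0355, 0.398]
tool_rot: [0.671, 0.742, -0.001, -0.001]
ft_force: [-0.0, -0.3, 0.1]
grip_width: 0.0853
grasp_force: 0.0
```

Run:
```python
from h import *
to(.6883,.0291,.335,1.656)
```

```text
t 47.4 pos [0.4706 0.0355 0.398 ] yaw 1.671 j [ 0.08  0.17  0.31  1.7  -0.    1.55] F [-0.  -0.3  0.1] g 0.0853 0.0 tilt [-0.002 -0.    -1.   ]
shift frac [-0.1404  1.0803  0.3131] turn z frac 0.004706641138347359
```

Call:
apply_moves:
  steps:
    - [[-0.02,0.154,0.02],[0,0,0],1]
    - [[-0.02,0.154,0.02],[0,0,0],1]
    - [[-0.02,0.154,0.02],[0,0,0],1]
    - [[-0.02,0.154,0.02],[0,0,0],1]
    - [[-0.02,0.154,0.02],[0,0,0],1]
    - [[-0.02,0.154,0.02],[0,0,0],1]
    - [[-0.02,0.154,0.02],[0,0,0],1]
    - [[0,0,0],[0,0,0.005],1]

```text
clock: 48.08
eef_pos: [0.6942, 0.0284, 0.359]
tool_rot: [0.677, 0.736, -0.004, -0.004]
ft_force: [0.6, -0.2, -3.7]
grip_width: 0.0854
grasp_force: 0.0
```

Run:
```python
from h import *
to(.6883,.0291,.265,1.656)
im,d=camera('side'); cv2.imwrite('pics/side7.png',cv2.resize(im[60:290,170:370],None,fx=3.2,fy=2.6)[:,:,::-1])
```

```text
t 48.1 pos [0.6942 0.0284 0.359 ] yaw 1.654 j [ 0.04  0.75  1.1   1.94 -0.    1.53] F [ 0.6 -0.2 -3.7] g 0.0854 0.0 tilt [-0.01  -0.001 -1.   ]
shift frac [ 0.006  -0.0246  0.4703] turn z frac -0.0007844721333521403
```

View pics/side7.png

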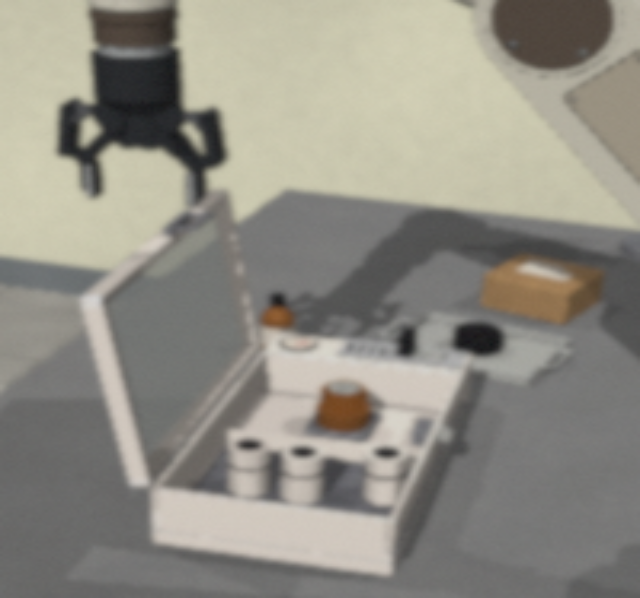

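The jaws now straddle the door edge from above. The frontmost case has been knocked toward the front wall (crop (385,475), previously equivalent to (360)). I'll measure it before closing the door.

Run:
```python
from h import *
o=np.array([.544,-.0435]);a=.0855;Rm=np.array([[np.cos(a),-np.sin(a)],[np.sin(a),np.cos(a)]])
for n in('side','top'):
    im,d=camera(n); P=cloud(n,d); B=(P[:,:,:2]-o)@Rm; Z=P[:,:,2]
    ok=(Z>.066)&(Z<.086)&(B[:,:,1]>.02)&(B[:,:,1]<.165)&(abs(B[:,:,0])<.100)
    k,l,st,c=cv2.connectedComponentsWithStats(ok.astype(np.uint8))
    for i in range(1,k):
        if st[i,4]>15: q=B[l==i]; print(n,st[i],((q.min(0)+q.max(0))/2*1000).round(1),((q.max(0)-q.min(0))*1000).round())
    if n=='top':
        # door frame width estimate, from top picture, inner frame (door)
        cv2.imwrite('pics/top8.png',cv2.resize(im[150:265,225:350],None,fx=5,fy=5,interpolation=cv2.INTER_CUBIC)[:,:,::-1])
```

```text
side [241 228  13  11 114] [53.4 90. ] [41. 42.]
side [258 230  13  12 119] [-0.1 88.6] [37. 45.]
side [284 231  13  10 116] [-75.7  69. ] [39. 41.]
```

View pics/top8.png

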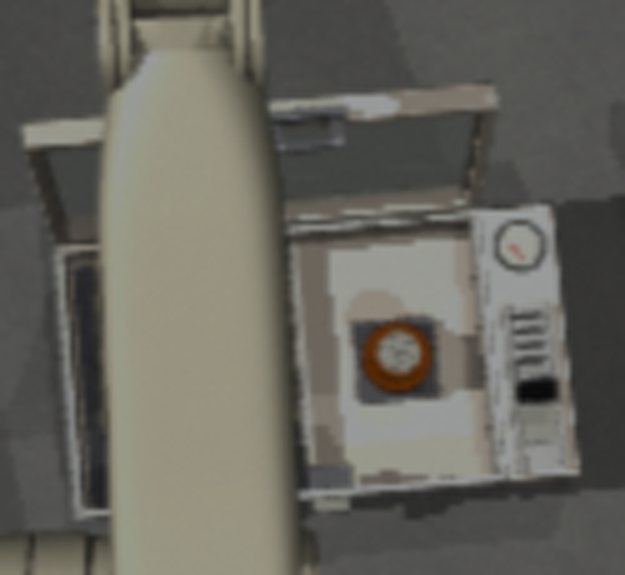

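Seen from the side camera, that case is now at about box (-76, 67) mm. That is close enough to foul the door's front frame bar, so I'll pick it up and set it back about 20 mm.

Call:
apply_moves:
  steps:
    - [[0,-0.19,0],[0,0,0],1]
    - [[0,-0.19,0],[0,0,0],1]
    - [[0,-0.19,0.1],[0,0,0],1]
    - [[0.01,-0.19,0.1],[0,0,0],1]
    - [[0.01,-0.19,0.1],[0,0,0],1]
    - [[0.01,-0.19,0.1],[0,0,0],1]
    - [[0.01,-0.005,0.1],[0,0,0],1]
    - [[0,0,0.1],[0,0,-0.0383],1]

```text
clock: 48.9
eef_pos: [0.4735, 0.0193, 0.259]
tool_rot: [0.631, 0.776, 0.002, 0.002]
ft_force: [0.7, 0.6, 0.5]
grip_width: 0.0855
grasp_force: 0.0
```

Call:
apply_moves:
  steps:
    - [[0,0,0],[0,0,-0.0383],1]
    - [[0,0,0],[0,0,-0.0383],1]
    - [[0,0,0],[0,0,-0.0383],1]
    - [[0,0,0],[0,0,-0.0383],1]
    - [[0,0,0],[0,0,-0.0383],1]
    - [[0,0,0],[0,0,-0.0383],1]
    - [[0,0,0],[0,0,-0.0383],1]
    - [[0,0,0],[0,0,-0.0383],1]

```text
clock: 49.57
eef_pos: [0.4765, 0.0193, 0.2595]
tool_rot: [0.198, 0.98, 0.001, 0.003]
ft_force: [-0.3, -0.2, -0.3]
grip_width: 0.0852
grasp_force: 0.0
```

Call:
apply_moves:
  steps:
    - [[0,0,0],[0,0,-0.0383],1]
    - [[0,0,0],[0,0,-0.0383],1]
    - [[0,0,0],[0,0,-0.0383],1]
    - [[0,0,0],[0,0,-0.0383],1]
    - [[0,0,0],[0,0,0],1]
    - [[0,0,0],[0,0,0],1]
    - [[0,0,0],[0,0,0],1]
    - [[0,0,0],[0,0,0],1]

```text
clock: 50.23
eef_pos: [0.4781, 0.0193, 0.2576]
tool_rot: [-0.037, 0.999, 0.0, 0.001]
ft_force: [-0.4, -0.4, 0.1]
grip_width: 0.0856
grasp_force: 0.0
```

```bash
cat >> h.py <<'E'
BO=np.array([.544,-.0435]);BA=.0855;BR=np.array([[np.cos(BA),-np.sin(BA)],[np.sin(BA),np.cos(BA)]])
def bay():
    im,d=camera('side'); P=cloud('side',d); B=(P[:,:,:2]-BO)@BR; Z=P[:,:,2]
    ok=(Z>.066)&(Z<.086)&(B[:,:,1]>.02)&(B[:,:,1]<.165)&(abs(B[:,:,0])<.100)
    k,l,st,c=cv2.connectedComponentsWithStats(ok.astype(np.uint8))
    for i in range(1,k):
        if st[i,4]>15: q=B[l==i]; print('bay',st[i],((q.min(0)+q.max(0))/2*1000).round(1),((q.max(0)-q.min(0))*1000).round())
E
python3 - <<'E'
from h import *
to(.4626,.0168,.061,-3.056)
bay()
E
```

```text
t 50.2 pos [0.4781 0.0193 0.2576] yaw -3.068 j [ 0.04  0.19 -0.03  1.34  0.   -0.03] F [-0.4 -0.4  0.1] g 0.0856 0.0 tilt [ 0.002  0.    -1.   ]
shift frac [ 0.08   -0.0066  0.9829] turn z frac -0.0037342146143817924
bay [241 228  13  10 119] [52.6 89.4] [40. 41.]
bay [258 230  13  11 121] [-0.3 90.4] [39. 43.]
bay [284 231  13  11 118] [-75.2  70.7] [38. 40.]
```

Call:
apply_moves:
  steps:
    - [[0.078,-0.006,0.1],[0,0,0],1]
    - [[0,0,0.18],[0,0,0],1]
    - [[0,0,0.18],[0,0,0],1]
    - [[0,0,0.18],[0,0,0],1]
    - [[0,0,0.18],[0,0,0],1]
    - [[0,0,0.1],[0,0,0],1]
    - [[0,0,0.06],[0,0,0],1]
    - [[0,0,0],[0,0,0],1]

```text
clock: 50.95
eef_pos: [0.4605, 0.0168, 0.0576]
tool_rot: [-0.037, 0.999, 0.0, -0.003]
ft_force: [-0.4, -0.7, -0.6]
grip_width: 0.0853
grasp_force: 0.0
```

Call:
apply_moves:
  steps:
    - [[0,0,0],[0,0,0],0]
    - [[0,0,0],[0,0,0],0]
    - [[0,0,0],[0,0,0],0]
    - [[0,0,0],[0,0,0],0]
    - [[0,0,0],[0,0,0],0]
    - [[0,0,0],[0,0,0],0]
    - [[0,0,0],[0,0,0],0]
    - [[0,0,-0.01],[0,0,0],0]

```text
clock: 51.62
eef_pos: [0.4637, 0.0169, 0.0634]
tool_rot: [-0.038, 0.999, 0.0, 0.001]
ft_force: [-0.4, -0.0, -0.9]
grip_width: 0.039
grasp_force: 60.3
```

Run:
```python
from h import *
to(.4626,.0168,.061,-3.056)
```

```text
t 51.6 pos [0.4637 0.0169 0.0634] yaw -3.066 j [ 0.04  0.34 -0.38  0.84  0.   -0.04] F [-0.4 -0.  -0.9] g 0.039 60.3 tilt [ 0.002  0.    -1.   ]
shift frac [ 0.0057 -0.0001  0.0121] turn z frac -0.003335494428575877
```

Call:
apply_moves:
  steps:
    - [[0,0,-0.03],[0,0,0],0]
    - [[-0.04,0.02,0],[0,0,0],0]
    - [[-0.04,0.03,0],[0,0,0],0]
    - [[-0.04,0.02,0],[0,0,0],0]
    - [[0,0,0],[0,0,0],0]
    - [[0,0,0.03],[0,0,0],0]
    - [[0,0,0.005],[0,0,0],0]
    - [[0,0,0.003],[0,0,0],0]

```text
clock: 52.28
eef_pos: [0.4875, 0.0331, 0.0623]
tool_rot: [-0.038, 0.999, 0.0, 0.001]
ft_force: [-1.1, 0.4, 14.5]
grip_width: 0.039
grasp_force: 61.8
```

Call:
apply_moves:
  steps:
    - [[0,0,0],[0,0,0],0]
    - [[0,0,0],[0,0,0],1]
    - [[0,0,0],[0,0,0],1]
    - [[0,0,0],[0,0,0],1]
    - [[0,0,0],[0,0,0],1]
    - [[0,0,-0.05],[0,0,0],1]
    - [[0,0,-0.15],[0,0,0],1]
    - [[0,0,-0.19],[0,0,0],1]

```text
clock: 52.95
eef_pos: [0.4834, 0.0324, 0.1377]
tool_rot: [-0.038, 0.999, -0.0, -0.004]
ft_force: [1.0, -0.2, -0.4]
grip_width: 0.0853
grasp_force: 0.0
```

Call:
apply_moves:
  steps:
    - [[0,0,-0.2],[0,0,0],1]
    - [[0,0,-0.2],[0,0,0.0383],1]
    - [[0,0,-0.2],[0,0,0.0383],1]
    - [[0,0,-0.2],[0,0,0.0383],1]
    - [[0,0,-0.2],[0,0,0.0383],1]
    - [[0,0,0],[0,0,0.0383],1]
    - [[0,0,0],[0,0,0.0383],1]
    - [[0,0,0],[0,0,0.0383],1]

```text
clock: 53.62
eef_pos: [0.4863, 0.0326, 0.3409]
tool_rot: [0.377, 0.926, 0.001, 0.001]
ft_force: [-0.1, -0.3, -0.9]
grip_width: 0.0852
grasp_force: 0.0
```

Call:
apply_moves:
  steps:
    - [[0,0,0],[0,0,0.0383],1]
    - [[0,0,0],[0,0,0.0383],1]
    - [[0,0,0],[0,0,0.0383],1]
    - [[0,0,0],[0,0,0.0383],1]
    - [[0,0,0],[0,0,0.0383],1]
    - [[0,0,0],[0,0,0],1]
    - [[0,0,0],[0,0,0],1]
    - [[0,0,0],[0,0,0],1]

```text
clock: 54.28
eef_pos: [0.486, 0.0326, 0.3393]
tool_rot: [0.631, 0.776, 0.0, 0.0]
ft_force: [-0.5, -0.9, 0.1]
grip_width: 0.0854
grasp_force: 0.0
```

Run:
```python
from h import *
to(.6883,.0291,.36,1.656)
bay()
```

```text
t 54.3 pos [0.486  0.0326 0.3393] yaw 1.775 j [ 0.07  0.19  0.18  1.56 -0.    1.43] F [-0.5 -0.9  0.1] g 0.0854 0.0 tilt [ 0. -0. -1.]
shift frac [-0.2226  0.9869 -0.1034] turn z frac 0.03799339838462747
bay [241 228  13  10 115] [52.4 89. ] [39. 42.]
bay [258 230  13  12 123] [ 0.  89.2] [39. 45.]
bay [275 232  13  11 123] [-50.6  87. ] [40. 48.]
```

Call:
apply_moves:
  steps:
    - [[0,0,-0.1],[0,0,0.038],1]
    - [[-0.0173,0.1677,0],[0,0,0],1]
    - [[-0.0173,0.1677,0],[0,0,0],1]
    - [[-0.0173,0.1677,0],[0,0,0],1]
    - [[-0.0173,0.1677,0],[0,0,0],1]
    - [[-0.0173,0.1677,0],[0,0,0],1]
    - [[-0.0173,0.1677,0],[0,0,0],1]
    - [[0,0,0],[0,0,0],1]

```text
clock: 55.0
eef_pos: [0.6923, 0.0285, 0.35]
tool_rot: [0.677, 0.736, -0.002, -0.002]
ft_force: [0.7, 0.1, -2.8]
grip_width: 0.0856
grasp_force: 0.0
```

Call:
apply_moves:
  steps:
    - [[0,0,0.07],[0,0,0],1]
    - [[0,0,0.08],[0,0,0],1]
    - [[0,0,0.08],[0,0,0],1]
    - [[0,0,0.08],[0,0,0],1]
    - [[0,0,0.08],[0,0,0],1]
    - [[0,0,0.05],[0,0,0],1]
    - [[0,0,0],[0,0,0],1]
    - [[0,0,0],[0,0,0],1]

```text
clock: 55.67
eef_pos: [0.685, 0.0287, 0.2708]
tool_rot: [0.677, 0.736, -0.001, -0.001]
ft_force: [0.8, 1.0, 0.7]
grip_width: 0.0854
grasp_force: 0.0
```

Run:
```python
from h import *
to(.6883,.0291,.265,1.656)
```

```text
t 55.7 pos [0.685  0.0287 0.2708] yaw 1.654 j [0.04 0.64 0.68 1.61 0.   1.53] F [0.8 1.  0.7] g 0.0854 0.0 tilt [-0.002 -0.    -1.   ]
shift frac [0.0008 0.0168 0.0291] turn z frac -0.0005318729045479321
```

Call:
apply_moves:
  steps:
    - [[0,0,0.04],[0,0,0],1]
    - [[0,-0.05,0],[0,0,0],1]
    - [[0,-0.05,0],[0,0,0],1]
    - [[0,-0.05,0],[0,0,0],1]
    - [[0,-0.05,0],[0,0,0],1]
    - [[0,-0.05,0],[0,0,0],1]
    - [[0,-0.05,0],[0,0,0],1]
    - [[0,-0.05,0],[0,0,0],1]

```text
clock: 56.33
eef_pos: [0.618, 0.023, 0.2658]
tool_rot: [0.677, 0.736, 0.003, 0.003]
ft_force: [4.3, 0.7, 2.5]
grip_width: 0.0854
grasp_force: 2.0
```

Call:
apply_moves:
  steps:
    - [[0,-0.05,0],[0,0,0],1]
    - [[0,-0.05,0],[0,0,0],1]
    - [[0,-0.05,0],[0,0,0],1]
    - [[0,-0.05,0.005],[0,0,0],1]
    - [[0,-0.05,0.01],[0,0,0],1]
    - [[0,-0.05,0.01],[0,0,0],1]
    - [[0,-0.05,0.01],[0,0,0],1]
    - [[0,-0.05,0.01],[0,0,0],1]

```text
clock: 57.0
eef_pos: [0.5375, 0.0163, 0.2555]
tool_rot: [0.677, 0.736, 0.002, 0.002]
ft_force: [3.3, 0.5, -0.8]
grip_width: 0.0853
grasp_force: 1.2
```

```bash
cat >> h.py <<'E'
def door(v=None):
    im,d=camera('side'); P=cloud('side',d); B=(P[:,:,:2]-BO)@BR*1000; Z=P[:,:,2]*1000
    if v: cv2.imwrite(v,cv2.resize(im[60:290,170:370],None,fx=3.2,fy=2.6)[:,:,::-1])
    ok=(B[:,:,1]>180)&(B[:,:,1]<192)&(Z>85)&(Z<320)   # left end face of the door frame
    x,z=B[ok][:,0],Z[ok]; print('n',len(x),'x',x.min().round(),x.max().round(),'z',z.min().round(),z.max().round(),'angle',np.arctan2(np.median(z[z>z.max()-40])-87,111-np.median(x[z>z.max()-40])).round(2))
E
python3 - <<'E'
from h import *
to(.6883,.0291,.265,1.656)
door()
E
```

```text
t 57.0 pos [0.5375 0.0163 0.2555] yaw 1.654 j [0.03 0.31 0.12 1.37 0.   1.52] F [ 3.3  0.5 -0.8] g 0.0853 1.2 tilt [ 0.005  0.    -1.   ]
shift frac [ 0.0013  0.7568 -0.0432] turn z frac -0.0006633195967590284
n 278 x 8.0 122.0 z 85.0 283.0 angle 1.12
```

Call:
apply_moves:
  steps:
    - [[0,-0.05,0.01],[0,0,0],1]
    - [[0,-0.05,0.01],[0,0,0],1]
    - [[0,-0.05,0.015],[0,0,0],1]
    - [[0,-0.05,0.015],[0,0,0],1]
    - [[0,-0.05,0.015],[0,0,0],1]
    - [[0,-0.04,0.015],[0,0,0],1]
    - [[0,0,0],[0,0,0],1]
    - [[0,0.03,0],[0,0,0],1]

```text
clock: 57.72
eef_pos: [0.4841, 0.0119, 0.2391]
tool_rot: [0.677, 0.736, 0.0, 0.0]
ft_force: [-0.2, -0.1, -0.0]
grip_width: 0.0856
grasp_force: 0.0
```

Call:
apply_moves:
  steps:
    - [[0,0.03,-0.1],[0,0,0],1]
    - [[0,0,-0.15],[0,0,0],1]
    - [[0,0,-0.18],[0,0,0],1]
    - [[0,0,-0.18],[0,0,0],1]
    - [[0,0,0],[0,0,0],0]
    - [[0,0,0],[0,0,0],0]
    - [[0,0,0],[0,0,0],0]
    - [[0,0,0],[0,0,0],0]

```text
clock: 58.38
eef_pos: [0.4903, 0.0125, 0.3588]
tool_rot: [0.677, 0.736, -0.001, -0.001]
ft_force: [-0.4, -0.3, -0.5]
grip_width: 0.0389
grasp_force: 0.0
```

Run:
```python
from h import *
p=tobox((-.005,-.02),BO,BA); print(p); to(p[0],p[1],.29,1.656)
door('pics/side9.png')
```

```text
[ 0.54072618 -0.06385392]
t 58.4 pos [0.4903 0.0125 0.3588] yaw 1.654 j [0.03 0.21 0.24 1.61 0.   1.51] F [-0.4 -0.3 -0.5] g 0.0389 0.0 tilt [-0.003 -0.    -1.   ]
shift frac [-0.4014  0.2208  0.3433] turn z frac -0.0007541693678532662
n 329 x -46.0 122.0 z 85.0 250.0 angle 0.81
```

View pics/side9.png

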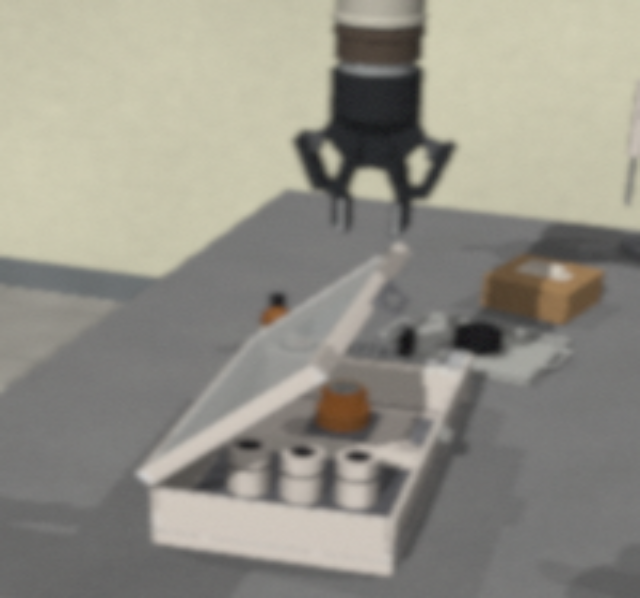

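The door is now held at about 0.8 rad with its edge at crop (400,250), and the cases sit well inside. Next I'll close the fingers and press down near the latch.

Call:
apply_moves:
  steps:
    - [[-0.13,0.05,0],[0,0,0],0]
    - [[-0.13,0.05,0],[0,0,0],0]
    - [[-0.14,0.056,0],[0,0,0],0]
    - [[0,0,0.1],[0,0,0],0]
    - [[0,0,0.12],[0,0,0],0]
    - [[0,0,0.12],[0,0,0],0]
    - [[0,0,0],[0,0,0],0]
    - [[0,0,0],[0,0,0],0]

```text
clock: 59.1
eef_pos: [0.5267, -0.0645, 0.2902]
tool_rot: [0.677, 0.736, -0.002, -0.002]
ft_force: [-0.3, -0.2, -0.3]
grip_width: 0.0002
grasp_force: 0.0
```

Call:
apply_moves:
  steps:
    - [[0,-0.02,0.05],[0,0,0],0]
    - [[0,-0.02,0.05],[0,0,0],0]
    - [[0,-0.04,0.05],[0,0,0],0]
    - [[0,-0.04,0.05],[0,0,0],0]
    - [[0,-0.04,0.05],[0,0,0],0]
    - [[0,-0.03,0.05],[0,0,0],0]
    - [[0,-0.03,0.05],[0,0,0],0]
    - [[0,-0.03,0.05],[0,0,0],0]

```text
clock: 59.77
eef_pos: [0.4795, -0.0689, 0.2144]
tool_rot: [0.677, 0.736, 0.001, 0.002]
ft_force: [-0.2, -0.6, 1.0]
grip_width: 0.0003
grasp_force: 0.7
```

```bash
cat >> h.py <<'E'
def bx():
    o=bot.get_obs(); print('box mm',((o['eef_pos'][:2]-BO)@BR*1000).round(1),(o['eef_pos'][2]*1000).round(1),'F',o['ft_force'].round(1),'t',round(o['clock'],1),'g',o['grip_width'].round(4))
E
python3 - <<'E'
from h import *
bx(); door()
E
```

```text
Traceback (most recent call last):
  File "h.py", line 45, in bx
    o=bot.get_obs(); print('box mm',((o['eef_pos'][:2]-BO)@BR*1000).round(1),(o['eef_pos'][2]*1000).round(1),'F',o['ft_force'].round(1),'t',round(o['clock'],1),'g',o['grip_width'].round(4))
                                                                                                                                                                    ^^^^^^^^^^^^^^^^^^^^^
AttributeError: 'float' object has no attribute 'round'
```

```bash
sed -i "s/o\['grip_width'\].round(4)/o['grip_width']/" h.py
python3 - <<'E'
from h import *
bx(); door('pics/side10.png')
E
```

```text
box mm [-66.4 -19.8] 214.4 F [-0.2 -0.6  1. ] t 59.8 g 0.0002926681906558676
n 381 x -578.0 116.0 z 88.0 318.0 angle 0.3
```

View pics/side10.png

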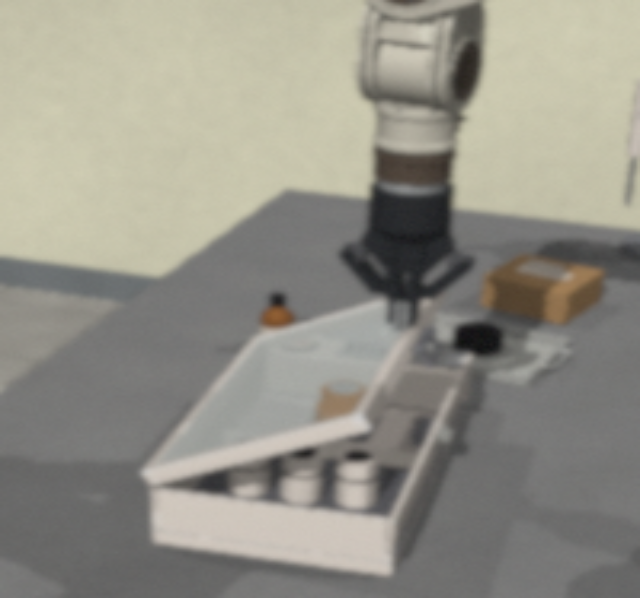

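The door is following down, now near 0.5 rad, with the fingers on the frame near its front edge at crop (403,320). I'll continue pressing along the arc.

Call:
apply_moves:
  steps:
    - [[0,-0.015,0.05],[0,0,0],0]
    - [[0,-0.02,0.05],[0,0,0],0]
    - [[0,-0.02,0.05],[0,0,0],0]
    - [[0,-0.02,0.05],[0,0,0],0]
    - [[0,-0.015,0.05],[0,0,0],0]
    - [[0,-0.015,0.05],[0,0,0],0]
    - [[0,-0.015,0.05],[0,0,0],0]
    - [[0,-0.01,0.04],[0,0,0],0]

```text
clock: 60.48
eef_pos: [0.4539, -0.071, 0.1355]
tool_rot: [0.677, 0.736, 0.001, 0.001]
ft_force: [1.6, -0.1, 1.7]
grip_width: 0.0002
grasp_force: 0.4
```

Run:
```python
from h import *
bx()
```

```text
box mm [-92.1 -19.7] 135.5 F [ 1.6 -0.1  1.7] t 60.5 g 0.00015462845973258379
```

Call:
apply_moves:
  steps:
    - [[0,0,0.02],[0,0,0],0]
    - [[0,0,0.02],[0,0,0],0]
    - [[0,0,0.02],[0,0,0],0]
    - [[0,0,0.015],[0,0,0],0]
    - [[0,0,0.01],[0,0,0],0]
    - [[0,0,0],[0,0,0],0]
    - [[0,0,0],[0,0,0],0]
    - [[0,0,0],[0,0,0],0]

```text
clock: 61.15
eef_pos: [0.4528, -0.071, 0.1175]
tool_rot: [0.677, 0.736, 0.0, 0.0]
ft_force: [-0.1, 0.0, 0.3]
grip_width: -0.0003
grasp_force: 0.5
```

Run:
```python
from h import *
bx()
```

```text
box mm [-93.2 -19.6] 117.5 F [-0.1  0.   0.3] t 61.1 g -0.00033839087566772474
```

Call:
apply_moves:
  steps:
    - [[0,0,0.005],[0,0,0],0]
    - [[0,0,0.005],[0,0,0],0]
    - [[0,0,0.005],[0,0,0],0]
    - [[0,0,0.005],[0,0,0],0]
    - [[0,0,0],[0,0,0],0]
    - [[0,0,0],[0,0,0],0]
    - [[0,0,0],[0,0,0],0]
    - [[0,0,0],[0,0,0],0]

```text
clock: 61.82
eef_pos: [0.4525, -0.071, 0.114]
tool_rot: [0.677, 0.736, 0.0, 0.0]
ft_force: [-2.0, -0.2, 7.0]
grip_width: -0.0004
grasp_force: 3.6
```

Call:
apply_moves:
  steps:
    - [[0,0,0.005],[0,0,0],0]
    - [[0,0,0.005],[0,0,0],0]
    - [[0,0,0],[0,0,0],0]
    - [[0,0,0],[0,0,0],0]
    - [[0,0,0],[0,0,0],0]
    - [[0,0,0],[0,0,0],0]
    - [[0,0,0],[0,0,0],0]
    - [[0,0,0],[0,0,0],0]

```text
clock: 62.48
eef_pos: [0.4526, -0.071, 0.1138]
tool_rot: [0.677, 0.736, 0.001, 0.001]
ft_force: [-6.7, 1.0, 21.0]
grip_width: -0.0003
grasp_force: 10.4
```

Run:
```python
from h import *
bx(); door()
```

```text
box mm [-93.5 -19.6] 113.8 F [-6.7  1.  21. ] t 62.5 g -0.000326952095535302
n 332 x -576.0 111.0 z 85.0 313.0 angle 0.3
```

Pushing at 21 N leaves the TCP at 0.1138 m, which is the height expected for a fully shut door. I'll lift off, move to just in front of the vent grip and check.

Call:
apply_moves:
  steps:
    - [[0,0,-0.1],[0,0,0],0]
    - [[0,0,-0.15],[0,0,0],0]
    - [[0,0,-0.15],[0,0,0],0]
    - [[-0.171,0.013,0],[0,0,0],0]
    - [[-0.171,0.013,0],[0,0,0],0]
    - [[-0.171,0.013,0],[0,0,0],0]
    - [[-0.171,0.013,0],[0,0,0],0]
    - [[-0.171,0.013,0],[0,0,0],0]

```text
clock: 63.2
eef_pos: [0.4794, -0.2417, 0.191]
tool_rot: [0.677, 0.736, 0.0, -0.0]
ft_force: [0.5, -0.1, -0.0]
grip_width: -0.0002
grasp_force: 0.0
```

Run:
```python
from h import *
bx()
for n in('side','top'):
    im,d=camera(n); P=cloud(n,d); B=(P[:,:,:2]-BO)@BR*1000; Z=P[:,:,2]*1000
    for lo in range(-110,120,40):
        k=(B[:,:,0]>lo)&(B[:,:,0]<lo+30)&(B[:,:,1]>172)&(B[:,:,1]<184)&(Z>60)&(Z<130); print(n,lo,k.sum(),np.median(Z[k]).round(1) if k.any() else '')
    g=(B[:,:,1]<-172)&(B[:,:,1]>-210)&(Z>88)&(Z<125)&(abs(B[:,:,0])<100)&(im.max(2)<60); q=B[g]; print(n,'grip',g.sum(),q.min(0) if g.any() else'',q.max(0) if g.any() else'')
    if n=='top': cv2.imwrite('pics/top11.png',cv2.resize(im[180:270,225:405],None,fx=4,fy=4)[:,:,::-1])
```

```text
box mm [ -81.3 -191.9] 191.0 F [ 0.5 -0.1 -0. ] t 63.2 g -0.00022307688341858956
side -110 29 95.7
side -70 27 95.6
side -30 22 95.7
side 10 22 96.0
side 50 21 96.0
side 90 12 95.1
side grip 12 [ -47.56092189 -187.5079166 ] [ -38.92008816 -172.16968971]
top -110 25 96.3
top -70 24 96.5
top -30 24 96.2
top 10 22 96.7
top 50 20 95.3
top 90 14 97.7
top grip 18 [ -48.71058941 -192.65930418] [ -35.86153218 -175.40677916]
```

View pics/top11.png

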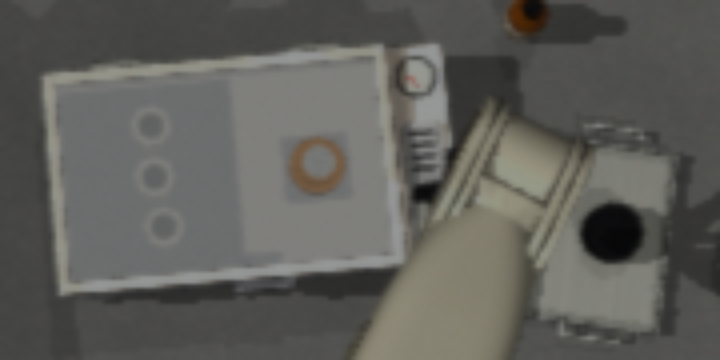

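The door is flat (0.096 m along its whole length), the three cases and the open jar show through it, and the cap lies in the tray at crop (612,232). The vent grip is centred near box x = -43 mm. I'll push it back.

Call:
apply_moves:
  steps:
    - [[0,0,0.1],[0,0,0],0]
    - [[0,0,0.1],[0,0,0],0]
    - [[0,0,0.1],[0,0,0],0]
    - [[0,0,0.1],[0,0,0],0]
    - [[0,0,0],[0,0,0],0]
    - [[0,0.04,0],[0,0,0],0]
    - [[0,0.04,0],[0,0,0],0]
    - [[0,0.04,0],[0,0,0],0]

```text
clock: 63.97
eef_pos: [0.5049, -0.2384, 0.1127]
tool_rot: [0.677, 0.736, 0.0, 0.001]
ft_force: [-2.2, -0.1, -0.9]
grip_width: -0.0001
grasp_force: 0.9
```

Call:
apply_moves:
  steps:
    - [[0,0.04,0],[0,0,0],0]
    - [[0,0.04,0],[0,0,0],0]
    - [[0,0.04,0],[0,0,0],0]
    - [[0,0.04,0],[0,0,0],0]
    - [[0,0.04,0],[0,0,0],0]
    - [[0,0,0],[0,0,0],0]
    - [[0,0,0],[0,0,0],0]
    - [[0,0,0],[0,0,0],0]

```text
clock: 64.63
eef_pos: [0.5433, -0.2349, 0.1111]
tool_rot: [0.677, 0.736, 0.0, -0.0]
ft_force: [-0.6, -0.2, -0.0]
grip_width: -0.0003
grasp_force: 0.0
```

```bash
python3 -c "
from h import *
bx()"
```

```text
box mm [ -17.  -190.7] 111.1 F [-0.6 -0.2 -0. ] t 64.6 g -0.00033663078954593854
```

Call:
apply_moves:
  steps:
    - [[0,0.01,0],[0,0,0],0]
    - [[0,0.01,0],[0,0,0],0]
    - [[0,0.01,0],[0,0,0],0]
    - [[0,0.01,0],[0,0,0],0]
    - [[0,0.01,0],[0,0,0],0]
    - [[0,0.005,0],[0,0,0],0]
    - [[0,0,0],[0,0,0],0]
    - [[0,0,0],[0,0,0],0]

```text
clock: 65.3
eef_pos: [0.5544, -0.234, 0.1112]
tool_rot: [0.677, 0.736, 0.0, 0.0]
ft_force: [-0.4, 0.7, -1.1]
grip_width: -0.0001
grasp_force: 0.3
```

Call:
apply_moves:
  steps:
    - [[0,0.01,0],[0,0,0],0]
    - [[0,0.005,0],[0,0,0],0]
    - [[0,0,0],[0,0,0],0]
    - [[0,0,0],[0,0,0],0]
    - [[0,0,0],[0,0,0],0]
    - [[0,0,0],[0,0,0],0]
    - [[0,0,0],[0,0,0],0]
    - [[0,0,0],[0,0,0],0]

```text
clock: 65.97
eef_pos: [0.5572, -0.2338, 0.1113]
tool_rot: [0.677, 0.736, 0.0, 0.0]
ft_force: [-1.2, 0.8, -0.7]
grip_width: -0.0
grasp_force: 0.4
```

```bash
python3 -c "
from h import *
bx()"
```

```text
box mm [  -3.1 -190.8] 111.3 F [-1.2  0.8 -0.7] t 66.0 g -3.341255354019878e-05
```

Not at the stop yet, so I'll keep going until the force builds.

Call:
apply_moves:
  steps:
    - [[0,0.01,0],[0,0,0],0]
    - [[0,0.01,0],[0,0,0],0]
    - [[0,0.005,0],[0,0,0],0]
    - [[0,0,0],[0,0,0],0]
    - [[0,0,0],[0,0,0],0]
    - [[0,0,0],[0,0,0],0]
    - [[0,0,0],[0,0,0],0]
    - [[0,0,0],[0,0,0],0]

```text
clock: 66.63
eef_pos: [0.5578, -0.2338, 0.1112]
tool_rot: [0.678, 0.735, -0.003, -0.003]
ft_force: [-12.2, -1.4, 7.3]
grip_width: 0.0005
grasp_force: 6.3
```

Call:
apply_moves:
  steps:
    - [[0,0.01,0],[0,0,0],0]
    - [[0,0.005,0],[0,0,0],0]
    - [[0,0,0],[0,0,0],0]
    - [[0,0,0],[0,0,0],0]
    - [[0,0,0],[0,0,0],0]
    - [[0,0,0],[0,0,0],0]
    - [[0,0,0],[0,0,0],0]
    - [[0,0,0],[0,0,0],0]

```text
clock: 67.3
eef_pos: [0.5582, -0.2338, 0.1112]
tool_rot: [0.678, 0.735, -0.005, -0.005]
ft_force: [-19.4, -1.6, 11.9]
grip_width: -0.0
grasp_force: 9.8
```

```bash
python3 -c "
from h import *
bx()"
```

```text
box mm [  -2.1 -190.8] 111.2 F [-19.4  -1.6  11.9] t 67.3 g -2.0158485016437026e-06
```

The slide hit its stop: 19 N with no further motion, after about 60 mm of grip travel. I'll back off, retreat and check everything.

Call:
apply_moves:
  steps:
    - [[0,-0.05,0],[0,0,0],0]
    - [[0,-0.05,0],[0,0,0],0]
    - [[0,-0.05,-0.05],[0,0,0],0]
    - [[0,0,-0.15],[0,0,0],0]
    - [[0,0,-0.2],[0,0,0],0]
    - [[0,-0.1,-0.15],[0,0,0],0]
    - [[0,-0.15,-0.1],[0,0,0],0]
    - [[0,-0.15,0],[0,0,0],0]

```text
clock: 67.97
eef_pos: [0.458, -0.2437, 0.2477]
tool_rot: [0.677, 0.736, 0.002, 0.006]
ft_force: [0.6, 0.1, 0.8]
grip_width: -0.0002
grasp_force: 0.0
```

Call:
apply_moves:
  steps:
    - [[-0.15,-0.1,0],[0,0,0],0]
    - [[-0.15,-0.1,0],[0,0,0],0]
    - [[-0.15,-0.1,0],[0,0,0],0]
    - [[-0.15,-0.1,0],[0,0,0],0]
    - [[-0.15,-0.1,0],[0,0,0],0]
    - [[0,0,0],[0,0,0],0]
    - [[0,0,0],[0,0,0],0]
    - [[0,0,0],[0,0,0],0]

```text
clock: 68.63
eef_pos: [0.3684, -0.4, 0.2419]
tool_rot: [0.677, 0.736, 0.0, 0.0]
ft_force: [0.2, -0.6, 0.7]
grip_width: 0.0003
grasp_force: 0.0
```

Run:
```python
from h import *
bx()
im,d=camera('top'); P=cloud('top',d); B=(P[:,:,:2]-BO)@BR*1000; Z=P[:,:,2]*1000
for lo in (-110,-70,-30,10,50,90):
    k=(B[:,:,0]>lo)&(B[:,:,0]<lo+25)&(B[:,:,1]>172)&(B[:,:,1]<184)&(Z>60)&(Z<130); print(lo,np.median(Z[k]).round(1))
g=(B[:,:,1]<-172)&(B[:,:,1]>-210)&(Z>88)&(Z<125)&(abs(B[:,:,0])<100)&(im.max(2)<60); q=B[g]; print('grip',g.sum(),q.min(0),q.max(0))
for n,c in dict(drop=(357,183),tis=(425,246),dish=(128,268)).items(): print(n,P[c[1],c[0]])
cv2.imwrite('pics/end_top.png',cv2.resize(im[140:300,100:460],None,fx=2.2,fy=2.2)[:,:,::-1])
```

```text
box mm [-205.5 -340.2] 241.9 F [ 0.2 -0.6  0.7] t 68.6 g 0.00031992124723127335
-110 99.0
-70 97.2
-30 94.2
10 98.2
50 97.1
90 97.8
grip 34 [   8.63488634 -201.41548039] [  23.8888132 -172.5854318]
drop [ 0.70338741 -0.34230246  0.07689034]
tis [ 0.44828554 -0.61667573  0.0531113 ]
dish [0.3580169  0.5929996  0.03217349]
```

View pics/end_top.png

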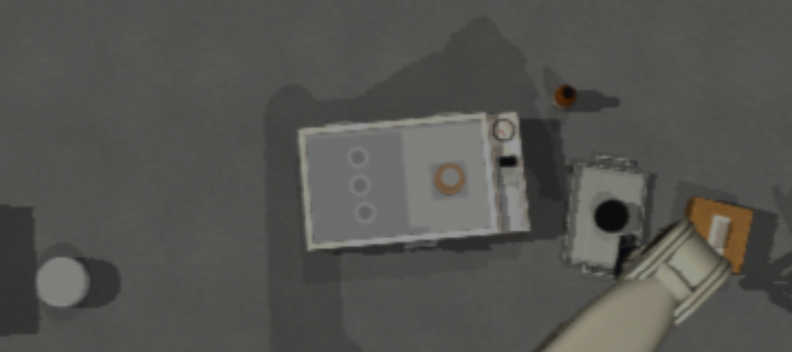

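The final view shows the door shut over three upright cases and the open jar. The vent grip has moved 60 mm to its back end, at (508,161). The cap is in the tray at (612,215), the bystanders haven't moved, and the arm is clear of everything. I'm handing in.

```bash
python3 -c "
from h import *
print(bot.job_done())"
```

```text
the job is handed in; nothing more can be done
None
```

I handed the job in at about 69 s: cap in the tray, all three cases upright in the bay, door pressed shut, then vent slid fully shut. The latch itself I only inferred, from the door stopping at its shut height under 21 N, and no verdict came back.

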